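Clamp a pair of caliper pistons square with the twin-knob jaw

ROBOT

A 7-joint arm with a two-finger parallel gripper is mounted at the origin on the work surface. World frame = base frame: x ahead of the robot, y to its left, z up, the work surface at z = 0. Lengths are in m, angles in rad, forces in N, time in s.
With the tool pointing down it reaches from about 0.425 to 0.925 m from the base axis. Payload 6.8 kg.
Tool frame: the origin (TCP) lies midway between the tips of the shut fingers; the grasp point (between the pads) lies 19 mm behind it; z points along the fingers, y is the line along which they close (so a half turn about z gives the same grasp; the last joint's range is limited). The gripper opens to 85 mm and grips with 20 to 120 N. Pads are 22 mm wide; open, the fingers measure 114 mm over their backs; the gripper's body (76 mm by 85 mm) begins 54 mm behind the grasp point. The pads swing forward as they close: fully open they stand 13 mm farther back than shut.
Start: joints at [-1.347, 0.477, 0.022, 1.555, -0.011, 1.109, -0.083], TCP at [0.22, 0.638, 0.231] pointing down, gripper open.
Joint ranges: [-2.96, 2.96], [-0.34, 2.1], [-1.41, 1.46], [0.24, 2.44], [-1.37, 4.51], [0.17, 1.92], [-2.96, 2.96]. Speed limits (rad/s): [2.39, 2.39, 3.14, 3.14, 3.14, 3.14, 3.14].

INTERFACE

Orientations are given as a rotation vector (axis times angle).
In Python, from bench import get_obs, grab_frame, camera_params, r gives the robot as it stands.
- The arm moves only by the shell command python3 -m jog 'ROWS' [FORCE]. ROWS is JSON, a list of rows, each an object of numbers: "rx", "ry", "rz": the turn, a rotation vector about the world's x, y, z scaled (see below); "x", "y", "z": the shift along the world's x, y, z scaled (see below); "jaw": the opening, from -1 (shut) to 1 (fully open). In form: [{"rx": .., "ry": .., "rz": .., "x": .., "y": .., "z": .., "jaw": ..}, ...]. A call has 1 to 8 rows; each row shifts and turns the commanded pose from where the row before left it; what a row does not reach is not made up. The controller multiplies each number of a shift by 60 mm and each number of a turn by 10 degrees. A row lasts 1/8 s, in which the tool goes at most 62.5 mm and 10.7 degrees, less where a joint would pass 70% of its speed; a pose out of reach is approached as far as the arm can. A call with a number of a shift or a turn outside -1 to 1 is refused whole. A call with a gripper value outside its range is refused whole. The fingers move at their own pace and stop on an object; FORCE is the grip in N (left out, the last holds). Time passes only in rows, so rows that do not move let the fingers close. It gives the time, the measured TCP pose, the force, the opening and the grip force at its end, in the units of the state.
- get_obs(): the state, without advancing time (a new reading comes with each control period).
- grab_frame(name): name is "side" or "top" or "wrist"; returns the picture (420x560x3 uint8, red, green, blue); there is no depth.
- camera_params(name): a dict with "fx", "fy", "cx", "cy" (pixels), "k1" (the pictures are not rectified: a ray, as slopes to the right and down, at radius r is drawn at 1 + k1 r^2 times it, then the intrinsics apply), "R" (3x3) and "t" (3): a world point X has camera coordinates R X + t. Camera axes: x right, y down, z forward; pixel columns grow to the right and rows downward; lengths in m; the calibration is good to about 2 mm. A picture is of the moment at which its call begins: read the wrist's pose just before it. camera_params takes no time and is no camera call; for the wrist camera it gives the pose at the moment of the call.
- r.hand_in(): hands the job in; it is judged then, once.
The state is a dict: "clock": time; "joints": joint angles; "qvel": joint speeds; "tau": joint torques, N m; "tcp_pos": TCP position; "orientation": TCP orientation; "contact_force": force on the tool from outside, world axes, zero at the start; "moment": the same for the moment, N m; "grip_width": finger opening in m; "gripper_force": force on a finger pad.
Only numpy, scipy, OpenCV 4.12 (cv2) and the standard library are available. Lean on these libraries where they do the work, as an engineer would, in place of code of your own. Each camera call takes 0.05 s, during which the arm holds its last target. There are 200 camera calls.

TASK

Stand the loose caliper piston from the aluminium shelf upright on the green dot in the empty seat of the twin-knob clamp, beside the piston already there, and let go of it. Then wind the jaw in with the two red knobs, a little on each in turn so that neither end of the jaw ever leads the other by more than 7 mm, until both pistons are pinched firmly but gently in their seats (about 12 N each, never over 25 N). Leave the knobs set, let go, and do not disturb the other parts.

Things in the scene. Friction and masses are not known exactly. Their poses are not given: they have to be found in the camera images.
- clamp: Twin-knob clamp, its dark steel bed plate 200 (x) x 300 (y) x 12 mm thick, fixed. Origin: on the bench, 10 mm to the -x side of the plate's middle. Its x axis points from the knobs over the jaw to the seats (roughly away from the robot), y left, z up. Knob axes at x -55, y +110 (left) and -110 mm (right), each on a blue gear tower 50 x 50 mm whose top is 60 mm above the bench.
- v_left (a point): Nominal axis of a piston pushed fully into the left steel V seat, at bed height (12 mm above the bench); clamp x 55, y +70 mm. The V opens towards the jaw (-x) and stands 24 mm above the bed. The seats are worn, each by its own unknown amount up to 1 mm either way in x, so where the jaw meets resistance must be felt.
- v_right (a point): The same for the right V seat; clamp x 55, y -70 mm.
- jaw: Aluminium jaw bar with a yellow top stripe, 20 (x) x 260 (y) x 24 mm, 350 g, lying loose across the bed between knobs and seats. Origin: centre of its underside, on the bed. Axes as the clamp's when square. Two brass push rods, 24 mm above the bench at clamp y +110 and -110 mm, push on its back (not tied: pushed at one end, the other swings back a little); 7 mm of lead between them is 0.032 rad.
- knob_left (a joint): Turn of the left knob, rad, -0.2 to 5; grows clockwise seen from above, driving the left push rod towards the seats 8 mm per rad, through a spring of 14 N per mm; it may start some mm short of the jaw. At 0 the red grip bar lies along clamp x. Turning takes about 0.2 N m of friction, plus 0.008 N m for each newton with which the rod presses. It stays where it is left.
- knob_right (a joint): The same for the right knob and push rod (clamp y -110 mm); also closes clockwise.
- knob_left_grip (a point): Point on the left knob's axis, 87 mm above the bench, at the height to grip. The red grip bar is 46 mm long, 12 mm thick, and 30 mm high, from 66 to 96 mm above the bench, on a 46 mm black disc; its faces are pinched across the 12 mm.
- knob_right_grip (a point): The same point on the right knob, same sizes.
- piston_loose: The piston to load: steel cup-shaped cylinder, diameter 38 mm, 52 mm high, 250 g, standing upright on the aluminium shelf. Origin: centre of its underside.
- piston_seated: The like piston that already stands in the other seat of the clamp, about 3 mm short of the bottom of its V. Origin: centre of its underside, on the bed.
- empty_seat: Flat green dot, 24 mm across, stuck on the bed at the seat that is still empty (left or right); no thickness to feel. Origin: its centre, at clamp x 52 mm, y +70 or -70 mm, on the bed (12 mm above the bench). The loose piston is stood here, underside on the bed.
- shelf: Riveted aluminium shelf, 260 x 180 mm, its top 40 mm above the bench, fixed. Origin: under its middle, on the bench.
- slide_pin0: Zinc-plated slide pin, 78 x 12 x 12 mm, lying on the shelf. Leave alone. Origin: centre of its underside.
- slide_pin1: A second such pin on the shelf. Leave alone.
- slide_pin2: A third such pin, lying on the bench left of the clamp. Leave alone.
- bushing: Worn bronze bushing, 28 mm across, 25 mm high, on the shelf. Leave alone.
- washer: Copper crush washer, 32 mm across, 4 mm thick, on the bench left of the clamp. Leave alone.
- seal_pick: Red plastic seal pick, about 140 mm long, 12 mm thick, on the bench left of the clamp. Leave alone.
- grease_jar: Closed yellow jar, 60 mm across, 70 mm high, on the bench left of the clamp. Leave alone.
Things that resemble listed ones, but are neither listed nor needed, are in the scene too. What is shaped like the piston_loose but pink is not meant.

How it is judged:
By the outcome, as a careful person would: the job done as asked, in the order asked, and still so for the second after the job is handed in, with the robot touching nothing.
It also fails if it takes over 72 s, if anything falls off the work surface, if the arm or the gripper's body presses on something with over 40 N, if the wrist force passes 120 N, or if a joint passes its speed limit or range.

## Working session

There is one attempt and no reset: what is moved stays moved. The work goes in short steps, Python scripts to look and compute and a shell command to move; the robot and the scene stay as the last step left them, time stands still between calls to the robot, and variables do not carry over. Pictures are saved under pics/ and viewed, at most 10 in all, crops included, and the job is handed in when it is done.

```bash
ls; mkdir -p pics; python3 - <<'E'
from bench import get_obs, grab_frame, camera_params
import cv2,numpy as np
o=get_obs();print(o['clock'],o['tcp_pos'],o['orientation'],o['grip_width'])
for n in('top','side'):
    cv2.imwrite(f'pics/{n}0.png',cv2.resize(grab_frame(n),(800,600),interpolation=cv2.INTER_CUBIC)[:,:,::-1])
    print(n,camera_params(n))
E
```

```text
pics
0.0 [0.21971627 0.63760287 0.2303082 ] [-5.18809658e-01 -3.09826660e+00  2.92558614e-03] 0.08534977424180501
top {'fx': 412.0398305001959, 'fy': 412.0398305001959, 'cx': 268.67527273090803, 'cy': 211.58888699245935, 'k1': -0.0852763362570634, 'R': array([[ 0.03476002, -0.99937883, -0.00580533],
       [-0.97856849, -0.03285534, -0.20328365],
       [ 0.20296664,  0.01274706, -0.97910268]]), 't': array([-0.00500196,  0.54335499,  0.97549876])}
side {'fx': 475.9276969442639, 'fy': 475.9276969442639, 'cx': 274.6913734761691, 'cy': 213.47302194019838, 'k1': -0.02979415241999913, 'R': array([[ 0.83060674, -0.55678847,  0.00889102],
       [-0.316744  , -0.48552429, -0.81482477],
       [ 0.45800184,  0.67398277, -0.57963915]]), 't': array([-0.41872447,  0.22159037,  0.95580586])}
```

View pics/top0.png

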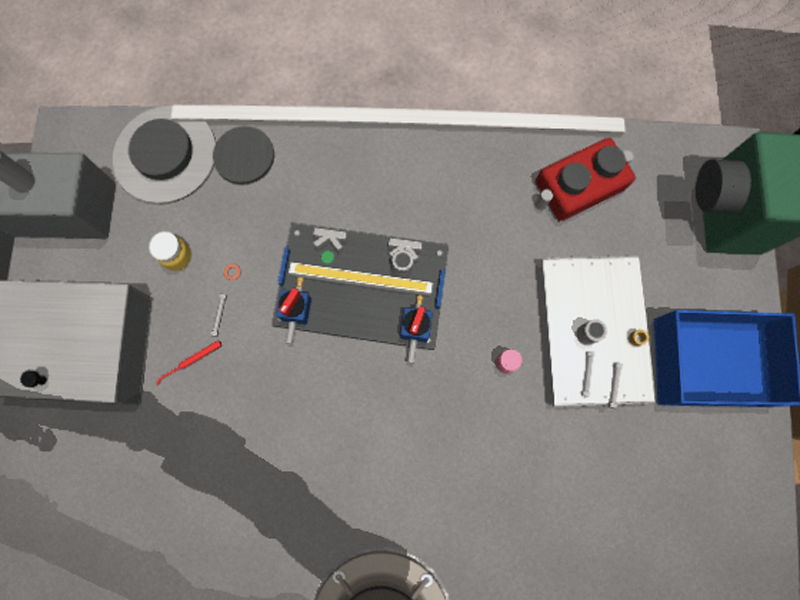

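View pics/side0.png

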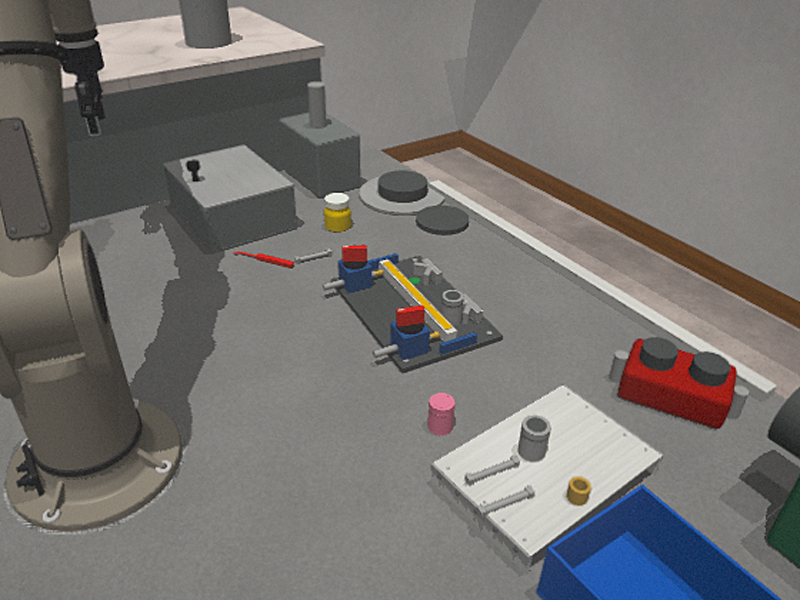

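The top view shows the clamp centred near (360,285) with the green dot at (328,257), left seat. The seated piston ring is at (402,258). The knobs are at (292,302) and (419,322).

There are three candidates for the loose piston:
- The grey cup on the shelf, at top (592,332) and side (535,437).
- The pink one on the bench, at top (509,361), which the task excludes.
- The grey one already in the clamp, at (402,258).

The grey cup on the shelf fits the description. I'll confirm it in enlarged crops.

```bash
cat > h.py <<'E'
from bench import get_obs, grab_frame, camera_params
import cv2,numpy as np
from scipy.optimize import least_squares
def proj(c,X):
    p=c['R']@np.asarray(X)+c['t'];s=p[:2]/p[2];s=s*(1+c['k1']*(s@s));return np.array([c['fx']*s[0]+c['cx'],c['fy']*s[1]+c['cy']])
def tri(obs,X0=(.6,0,.05)):
    f=lambda X:np.concatenate([proj(c,X)-uv for c,uv in obs])
    s=least_squares(f,X0);return s.x,np.abs(s.fun).max()
def onz(c,uv,z):
    s=least_squares(lambda q:proj(c,[q[0],q[1],z])-uv,[.6,0]);return s.x
def crop(img,x0,y0,w,h,k):
    return cv2.resize(img[y0:y0+h,x0:x0+w],None,fx=k,fy=k,interpolation=cv2.INTER_CUBIC)
def un(x0,y0,k,u,v): return np.array([(u+.5)/k-.5+x0,(v+.5)/k-.5+y0])
E
python3 - <<'E'
from h import *
t=grab_frame('top');s=grab_frame('side')
T=np.zeros((600,800,3),np.uint8)
a=crop(t,185,150,135,110,4);T[:a.shape[0],:a.shape[1]]=a   #540x440
b=crop(t,390,205,65,80,4);T[:b.shape[0],540:800]=b
S=np.zeros((600,800,3),np.uint8)
a=crop(s,225,165,130,100,4);S[:400,:520]=a
b=crop(s,340,280,70,70,4);S[:280,520:800]=b
cv2.imwrite('pics/t1.png',T[:,:,::-1]);cv2.imwrite('pics/s1.png',S[:,:,::-1])
E
```

```text
(no output)
```

View pics/t1.png

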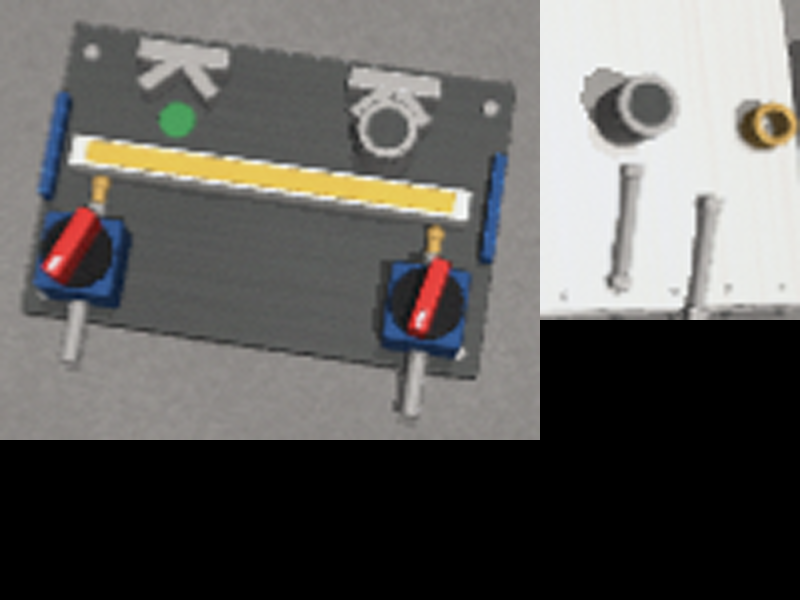

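View pics/s1.png

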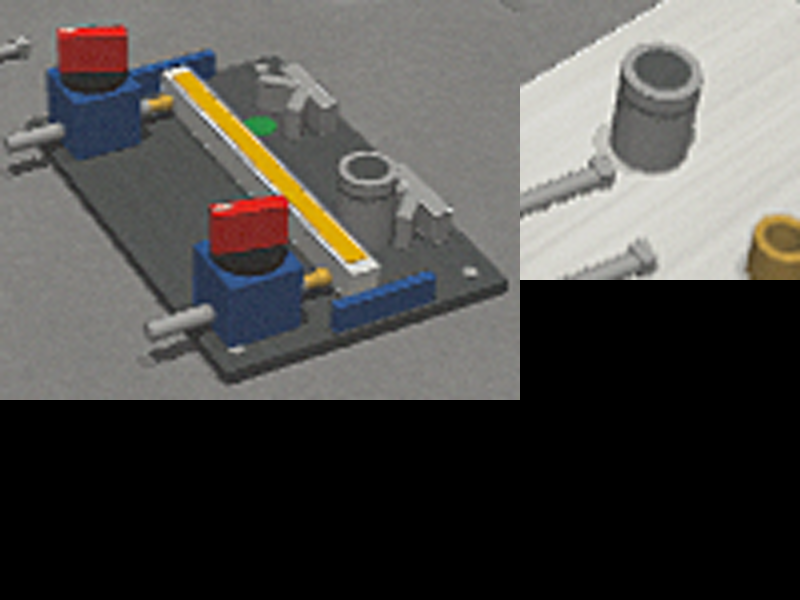

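The crops confirm the grey steel cup on the shelf, with its top rim at T(647,105) and S(660,71). The other points I'll use:

| Item | Top crop | Side crop |
|---|---|---|
| Green dot | (177,119) | (261,126) |
| Seated ring | (388,128) | (366,170) |
| Left knob bar | (72,243) | (93,31) |
| Right knob bar | (430,296) | (249,204) |

The left knob is turned further than the right.

```bash
python3 - <<'E'
from h import *
t=camera_params('top');s=camera_params('side')
T=lambda u,v:un(185,150,4,u,v); T2=lambda u,v:un(255,205,4,u,v)
S=lambda u,v:un(225,165,4,u,v); S2=lambda u,v:un(210,280,4,u,v)
np.set_printoptions(precision=4,suppress=True)
for n,a,b in [('loose top',T2(647,105),S2(660,71)),('dot',T(177,119),S(261,126)),('seated top',T(388,128),S(366,170)),('kl',T(72,243),S(93,31)),('kr',T(430,296),S(249,204))]:
    print(n,*tri([(t,a),(s,b)]))
C=[onz(t,T(*p),.012) for p in [(78,24),(515,87),(475,378),(25,313)]]
print(C); ex=(C[0]+C[1]-C[2]-C[3]); yaw=np.arctan2(ex[1],ex[0]); ey=C[0]+C[3]-C[1]-C[2]
print('yaw',yaw,np.arctan2(-ey[0],ey[1]),np.linalg.norm(ex)/2,np.linalg.norm(ey)/2)
ct=sum(C)/4; e=np.array([np.cos(yaw),np.sin(yaw)]);l=np.array([-e[1],e[0]]);o=ct-.01*e
print('origin',o)
for n,x,y in [('dot',52,70),('seatR',52,-70),('kl',-55,110),('kr',-55,-110)]: print(n,o+e*x/1e3+l*y/1e3)
for n,p,q in [('kl',(96,212),(52,276)),('kr',(442,264),(419,330))]:
    d=onz(t,T(*p),.096)-onz(t,T(*q),.096);print(n,'bar dir cw rel clamp',yaw-np.arctan2(d[1],d[0]),'world',np.arctan2(d[1],d[0]))
for n,p in [('jawL',(78,150)),('jawR',(462,204))]: print(n,[(onz(t,T(*p),.036)-o)@e,(onz(t,T(*p),.036)-o)@l])
from scipy.spatial.transform import Rotation as Ro
o=get_obs();print(Ro.from_rotvec(o['orientation']).as_matrix())
E
```

```text
loose top [ 0.5002 -0.3456  0.0882] 0.23197600661228535
dot [0.637  0.123  0.0102] 0.11637270978479819
seated top [ 0.6195 -0.0159  0.0605] 0.5097955327342447
kl [0.5328 0.1723 0.0957] 0.09958075780542686
kr [ 0.5076 -0.044   0.0947] 0.003903729686214774
[array([0.7007, 0.1937]), array([ 0.6658, -0.1013]), array([ 0.4699, -0.078 ]), array([0.5023, 0.2149])]
yaw -0.11234603455079502 -0.11381124342066729 0.1984274602394362 0.2958526684953329
origin [0.5747 0.0585]
dot [0.6342 0.1222]
seatR [ 0.6186 -0.0169]
kl [0.5324 0.1739]
kr [ 0.5077 -0.0447]
kl bar dir cw rel clamp 0.42533844672683147 world -0.5376844812776265
kr bar dir cw rel clamp 0.19388422386274118 world -0.3062302584135362
jawL [np.float64(0.01750614421210669), np.float64(0.12764952193336168)]
jawR [np.float64(0.01792343623616866), np.float64(-0.12306608768574627)]
[[-0.9455  0.3258 -0.0002]
 [ 0.3258  0.9455 -0.0011]
 [-0.0001 -0.0011 -1.    ]]
```

Both views agree with the stated heights and spacings: piston top 0.088 against 0.092, dot 0.010 against 0.012, knobs 0.096. I'll swing over to the piston, going outward first, and turn the tool to close along clamp y.

```bash
python3 -m jog '[{"x":0.7,"y":-0.7,"rz":0.6},{"x":0.7,"y":-0.7,"rz":0.66},{"x":0.7,"y":-0.7},{"x":0.7,"y":-0.7},{"x":0.7,"y":-0.7},{"x":0.6,"y":-0.75},{"x":0,"y":-1},{"x":0,"y":-1}]' 30; python3 -c "
from bench import get_obs;print(get_obs()['joints'])"
```

```text
[-1.34708552  0.47752114  0.02238536  1.55601913 -0.01145779  1.10931285
 -0.08311465]validation failed for argument at $[0]...
```

```bash
python3 -m jog '[{"rx":0,"ry":0,"rz":0.6,"x":0.7,"y":-0.7,"z":0,"jaw":1},{"rx":0,"ry":0,"rz":0.66,"x":0.7,"y":-0.7,"z":0,"jaw":1},{"rx":0,"ry":0,"rz":0,"x":0.7,"y":-0.7,"z":0,"jaw":1},{"rx":0,"ry":0,"rz":0,"x":0.7,"y":-0.7,"z":0,"jaw":1},{"rx":0,"ry":0,"rz":0,"x":0.7,"y":-0.7,"z":0,"jaw":1},{"rx":0,"ry":0,"rz":0,"x":0.6,"y":-0.75,"z":0,"jaw":1},{"rx":0,"ry":0,"rz":0,"x":0,"y":-1,"z":0,"jaw":1},{"rx":0,"ry":0,"rz":0,"x":0,"y":-1,"z":0,"jaw":1}]' 30; python3 -c "
from bench import get_obs;print(get_obs()['joints'])"
```

```text
clock: 1.2
tcp_pos: [0.4661, 0.2611, 0.2311]
orientation: [-0.177, -3.137, 0.0]
contact_force: [1.1, -0.1, 0.8]
grip_width: 0.0855
gripper_force: 0.0
[-0.71802007  0.24521006  0.1073753   1.89819765 -0.0307105   0.99994051
  0.86092349]
```

```bash
python3 -m jog '[{"rx":0,"ry":0,"rz":0,"x":0.1,"y":-1,"z":0,"jaw":1},{"rx":0,"ry":0,"rz":0,"x":0.1,"y":-1,"z":0,"jaw":1},{"rx":0,"ry":0,"rz":0,"x":0.1,"y":-1,"z":0,"jaw":1},{"rx":0,"ry":0,"rz":0,"x":0,"y":-1,"z":0,"jaw":1},{"rx":0,"ry":0,"rz":0,"x":0,"y":-1,"z":0,"jaw":1},{"rx":0,"ry":0,"rz":0,"x":0,"y":-1,"z":0,"jaw":1},{"rx":0,"ry":0,"rz":0,"x":0,"y":-1,"z":0,"jaw":1},{"rx":0,"ry":0,"rz":0,"x":0,"y":-1,"z":0,"jaw":1}]'; python3 -m jog '[{"rx":0,"ry":0,"rz":0,"x":0.26,"y":-0.9,"z":0,"jaw":1},{"rx":0,"ry":0,"rz":0,"x":0,"y":-0.7,"z":-0.4,"jaw":1},{"rx":0,"ry":0,"rz":0,"x":0,"y":-0.5,"z":-0.4,"jaw":1},{"rx":0,"ry":0,"rz":0,"x":0,"y":0,"z":0,"jaw":1}]'; python3 - <<'E'
from h import *
o=get_obs();print(o['joints'],o['tcp_pos']);c=camera_params('wrist');f=grab_frame('wrist');print(c)
for z in(.092,.04):print(proj(c,[.5002,-.3456,z]))
cv2.imwrite('pics/w1.png',f[:,:,::-1])
E
```

```text
clock: 2.2
tcp_pos: [0.4837, -0.2185, 0.2315]
orientation: [0.175, 3.136, 0.0]
contact_force: [1.1, 0.2, 0.1]
grip_width: 0.0851
gripper_force: 0.0
clock: 2.7
tcp_pos: [0.4973, -0.3448, 0.1813]
orientation: [-0.182, -3.132, 0.0]
contact_force: [0.2, 1.1, 0.7]
grip_width: 0.0855
gripper_force: 0.0
[ 0.16921598  0.44127063  0.44187226  1.79923044 -0.22327604  0.95432232
  2.15932441] [ 0.49726722 -0.34482585  0.18125828]
{'fx': 320.03956929669073, 'fy': 320.03956929669073, 'cx': 279.7719626420057, 'cy': 206.66201526574804, 'k1': -0.06942759438821511, 'R': array([[ 1.14337775e-01,  9.93441459e-01,  9.69494746e-04],
       [ 9.47522504e-01, -1.09346009e-01,  3.00407316e-01],
       [ 2.98543092e-01, -3.34292860e-02, -9.53810518e-01]]), 't': array([ 0.28667223, -0.53273328,  0.17210297])}
[280.58078731 215.33335819]
[280.38999526 196.91904497]
```

View pics/w1.png

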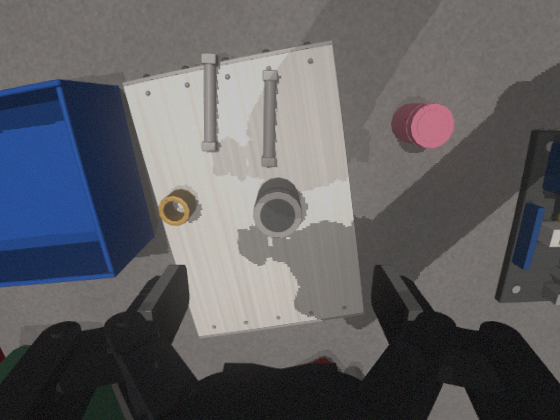

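The wrist view shows the piston ring centred at (278,213), about 2 px from the prediction, so the estimate is good to 2 mm. I'll correct for that, go down and grip.

```bash
python3 -m jog '[{"rx":0,"ry":0,"rz":0,"x":0.02,"y":-0.04,"z":-0.7,"jaw":1},{"rx":0,"ry":0,"rz":0,"x":0,"y":0,"z":-0.7,"jaw":1},{"rx":0,"ry":0,"rz":0,"x":0,"y":0,"z":-0.49,"jaw":1},{"rx":0,"ry":0,"rz":0,"x":0,"y":0,"z":0,"jaw":-0.6},{"rx":0,"ry":0,"rz":0,"x":0,"y":0,"z":0,"jaw":-1},{"rx":0,"ry":0,"rz":0,"x":0,"y":0,"z":0,"jaw":-1},{"rx":0,"ry":0,"rz":0,"x":0,"y":0,"z":0,"jaw":-1},{"rx":0,"ry":0,"rz":0,"x":0,"y":0,"z":0,"jaw":-1}]' 40
```

```text
clock: 3.75
tcp_pos: [0.5021, -0.3459, 0.0722]
orientation: [0.176, 3.133, -0.002]
contact_force: [-0.6, 0.8, 6.8]
grip_width: 0.0367
gripper_force: 39.8
```

```bash
python3 -m jog '[{"rx":0,"ry":0,"rz":0,"x":0,"y":0,"z":0.5,"jaw":-1},{"rx":0,"ry":0,"rz":0,"x":0,"y":0,"z":1,"jaw":-1},{"rx":0,"ry":0,"rz":0,"x":0.3,"y":0.9,"z":0.2,"jaw":-1},{"rx":0,"ry":0,"rz":0,"x":0.3,"y":0.9,"z":0,"jaw":-1},{"rx":0,"ry":0,"rz":0,"x":0.3,"y":0.9,"z":0,"jaw":-1},{"rx":0,"ry":0,"rz":0,"x":0.3,"y":0.9,"z":0,"jaw":-1},{"rx":0,"ry":0,"rz":0,"x":0.3,"y":0.9,"z":0,"jaw":-1},{"rx":0,"ry":0,"rz":0,"x":0.3,"y":0.9,"z":0,"jaw":-1}]'; python3 -m jog '[{"rx":0,"ry":0,"rz":0,"x":0.3,"y":0.9,"z":0,"jaw":-1},{"rx":0,"ry":0,"rz":0,"x":0.12,"y":0.8,"z":0,"jaw":-1},{"rx":0,"ry":0,"rz":0,"x":0,"y":0.7,"z":0,"jaw":-1},{"rx":0,"ry":0,"rz":0,"x":0,"y":0,"z":0,"jaw":-1},{"rx":0,"ry":0,"rz":0,"x":0,"y":0,"z":0,"jaw":-1}]'; python3 - <<'E'
from h import *
o=get_obs();print(o['joints'],o['tcp_pos']);c=camera_params('wrist');f=grab_frame('wrist');t=grab_frame('top')
p=o['tcp_pos'];print('ring pred',proj(c,p+[0,0,.022]),'tcp',proj(c,p),'dot pred',proj(c,[.6355,.1226,.012]))
np.savez('w2.npz',**{k:np.array(v) for k,v in c.items()})
A=np.zeros((600,800,3),np.uint8);A[:420,:560]=f;b=crop(t,195,120,60,100,4);A[:400,560:800]=b;A[420:600,:800]=crop(f,200,120,200,45,4)
cv2.imwrite('pics/w2.png',A[:,:,::-1])
E
```

```text
clock: 4.75
tcp_pos: [0.609, -0.0194, 0.1727]
orientation: [0.176, 3.136, 0.0]
contact_force: [1.5, 0.1, -2.0]
grip_width: 0.0365
gripper_force: 41.1
clock: 5.38
tcp_pos: [0.6338, 0.1222, 0.1723]
orientation: [0.176, 3.136, -0.001]
contact_force: [-1.0, -0.9, -1.8]
grip_width: 0.0366
gripper_force: 41.1
[-0.5427798   0.50351464  0.35379477  1.70565972 -0.20350111  0.96859615
  1.34524696] [0.63375132 0.12219405 0.1722887 ]
ring pred [282.50832474 292.62730692] tcp [282.12596188 268.06520601] dot pred [281.48061257 189.68210191]
```

View pics/w2.png

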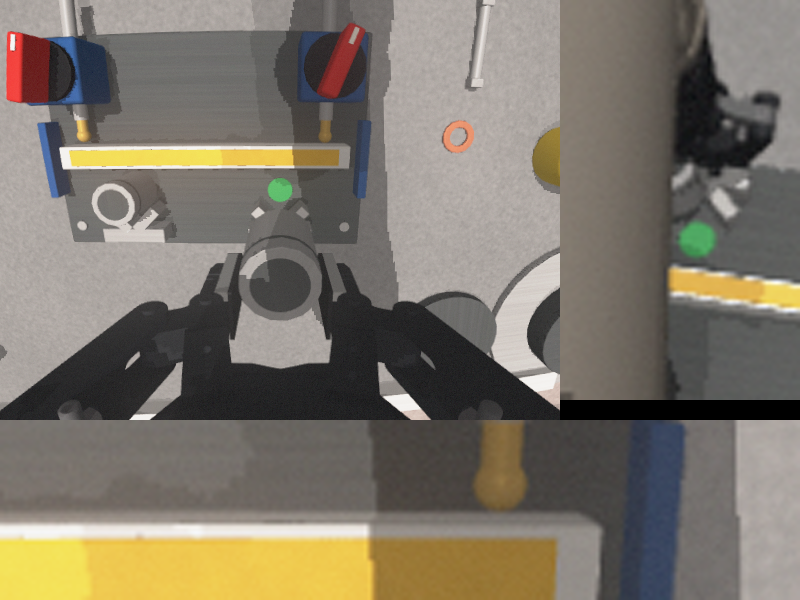

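The wrist view shows the held ring at (280,284), the green dot at (280,189.5), and the seat and jaw clear. Next I'll work out the piston and dot offsets in that same view.

```bash
python3 - <<'E'
from h import *
c=dict(np.load('w2.npz'))
for z in(.190,.193,.196):print(z,onz(c,[280,284],z))
print(onz(c,[280,189.5],.012))
# seated ring, V right, jaw ends, knobs from wrist
print('seated',onz(c,[114,204],.064))
E
```

```text
0.19 [0.63195558 0.12130291]
0.193 [0.63013729 0.12150037]
0.196 [0.628319   0.12169783]
[0.63515785 0.12118355]
seated [ 0.6184508  -0.01661551]
```

```bash
python3 -m jog '[{"rx":0,"ry":0,"rz":0,"x":0.08,"y":0,"z":-0.8,"jaw":-1},{"rx":0,"ry":0,"rz":0,"x":0,"y":0,"z":-0.7,"jaw":-1},{"rx":0,"ry":0,"rz":0,"x":0,"y":0,"z":-0.4,"jaw":-1},{"rx":0,"ry":0,"rz":0,"x":0,"y":0,"z":-0.15,"jaw":-1},{"rx":0,"ry":0,"rz":0,"x":0,"y":0,"z":0,"jaw":-1},{"rx":0,"ry":0,"rz":0,"x":0,"y":0,"z":0,"jaw":-1}]'; python3 -m jog '[{"rx":0,"ry":0,"rz":0,"x":0,"y":0,"z":-0.03,"jaw":-1},{"rx":0,"ry":0,"rz":0,"x":0,"y":0,"z":-0.02,"jaw":-1},{"rx":0,"ry":0,"rz":0,"x":0,"y":0,"z":0,"jaw":-1}]'
```

```text
clock: 6.22
tcp_pos: [0.6393, 0.1223, 0.0502]
orientation: [0.177, 3.135, 0.0]
contact_force: [-0.9, -1.2, -1.8]
grip_width: 0.0363
gripper_force: 41.0
clock: 6.6
tcp_pos: [0.6387, 0.1228, 0.0461]
orientation: [0.176, 3.136, 0.0]
contact_force: [-0.7, -0.5, -1.4]
grip_width: 0.0365
gripper_force: 41.1
```

```bash
python3 -m jog '[{"rx":0,"ry":0,"rz":0,"x":0,"y":0,"z":-0.03,"jaw":-1},{"rx":0,"ry":0,"rz":0,"x":0,"y":0,"z":0,"jaw":-1}]';python3 -m jog '[{"rx":0,"ry":0,"rz":0,"x":0,"y":0,"z":-0.02,"jaw":-1},{"rx":0,"ry":0,"rz":0,"x":0,"y":0,"z":0,"jaw":-1}]'
```

```text
clock: 6.85
tcp_pos: [0.6387, 0.1229, 0.0443]
orientation: [0.176, 3.137, 0.0]
contact_force: [-2.9, -0.1, 1.6]
grip_width: 0.0366
gripper_force: 41.4
clock: 7.1
tcp_pos: [0.6388, 0.1228, 0.0442]
orientation: [0.176, 3.137, 0.001]
contact_force: [-4.9, -0.9, 9.9]
grip_width: 0.0363
gripper_force: 42.4
```

Contact shows 9.9 N upward at the expected height. I'll release, rise, and move over the left knob while turning to its bar.

```bash
python3 -m jog '[{"rx":0,"ry":0,"rz":0,"x":0,"y":0,"z":0.05,"jaw":-0.6},{"rx":0,"ry":0,"rz":0,"x":0,"y":0,"z":0,"jaw":1},{"rx":0,"ry":0,"rz":0,"x":0,"y":0,"z":0,"jaw":1},{"rx":0,"ry":0,"rz":0,"x":0,"y":0,"z":0.8,"jaw":1},{"rx":0,"ry":0,"rz":0,"x":0,"y":0,"z":1,"jaw":1},{"rx":0,"ry":0,"rz":-0.85,"x":-0.59,"y":0.28,"z":0.5,"jaw":1},{"rx":0,"ry":0,"rz":-0.85,"x":-0.59,"y":0.28,"z":0,"jaw":1},{"rx":0,"ry":0,"rz":-0.76,"x":-0.59,"y":0.28,"z":0,"jaw":1}]'; python3 -m jog '[{"rx":0,"ry":0,"rz":0,"x":0,"y":0,"z":0,"jaw":1},{"rx":0,"ry":0,"rz":0,"x":0,"y":0,"z":0,"jaw":1}]'; python3 - <<'E'
from h import *
o=get_obs();print(o['joints'],o['tcp_pos'],o['moment']);c=camera_params('wrist');f=grab_frame('wrist')
np.savez('w3.npz',**{k:np.array(v) for k,v in c.items()})
print('pred L',proj(c,[.5326,.173,.096]),'R',proj(c,[.5077,-.0445,.096]),'piston',proj(c,[.6355,.122,.064]))
cv2.imwrite('pics/w3.png',cv2.resize(f,(800,600),interpolation=cv2.INTER_CUBIC)[:,:,::-1])
E
```

```text
clock: 8.1
tcp_pos: [0.5319, 0.1741, 0.1845]
orientation: [0.846, 3.024, 0.003]
contact_force: [0.3, 0.6, -0.4]
grip_width: 0.0852
gripper_force: 0.0
clock: 8.35
tcp_pos: [0.5333, 0.1732, 0.1843]
orientation: [0.838, 3.027, 0.001]
contact_force: [-0.1, -0.0, 0.0]
grip_width: 0.0854
gripper_force: 0.0
[-0.79570015  0.36383441  0.46646513  1.90608935 -0.20276214  0.91631076
  0.7991665 ] [0.53330768 0.17316049 0.18428958] [-0.04818383 -0.04062368 -0.00346346]
pred L [280.08469606 210.29276737] R [ 54.26528594 307.13494592] piston [289.20131987 311.77898215]
```

View pics/w3.png

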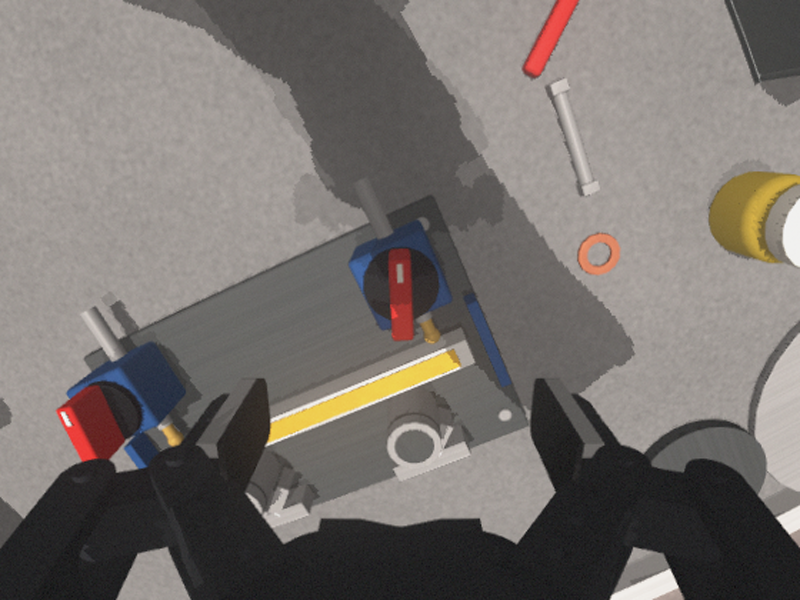

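The loose piston is upright on its seat, with its ring at (414,445), i.e. source (290,311) as predicted. The left bar's top runs from (399,250) to (402,338), almost in line with the pads.

```bash
python3 - <<'E'
from h import *
c=dict(np.load('w3.npz'));d=lambda u,v:un(0,0,800/560,u,v)
a=onz(c,d(399.5,250),.096);b=onz(c,d(402,338),.096)
print(a,b,(a+b)/2,np.linalg.norm(a-b),'angle',np.arctan2(*(b-a)[::-1]))
print('tower corners mid check; disc centre',onz(c,d(401,283),.066),'tool y',2*np.arctan2(3.027,.838)-np.pi/2)
E
```

```text
[0.50886117 0.18667255] [0.55152789 0.16275898] [0.53019453 0.17471577] 0.04891121914378378 angle -0.5108487706688364
tower corners mid check; disc centre [0.53195425 0.17395728] tool y 1.0306409854866887
```

```bash
python3 -m jog '[{"rx":0,"ry":0,"rz":0.17,"x":-0.03,"y":0.02,"z":-0.7,"jaw":0},{"rx":0,"ry":0,"rz":0,"x":0,"y":0,"z":-0.7,"jaw":0},{"rx":0,"ry":0,"rz":0,"x":0,"y":0,"z":-0.5,"jaw":0},{"rx":0,"ry":0,"rz":0,"x":0,"y":0,"z":0,"jaw":-1},{"rx":0,"ry":0,"rz":0,"x":0,"y":0,"z":0,"jaw":-1},{"rx":0,"ry":0,"rz":0,"x":0,"y":0,"z":0,"jaw":-1},{"rx":0,"ry":0,"rz":0,"x":0,"y":0,"z":0,"jaw":-1}]' 60; python3 -c "
from h import *
o=get_obs();print(o['moment'])"
```

```text
clock: 9.28
tcp_pos: [0.5321, 0.1743, 0.0705]
orientation: [0.794, 3.037, 0.002]
contact_force: [6.0, 0.6, -12.7]
grip_width: 0.011
gripper_force: 61.3
[-0.01066193 -1.1337729  -0.03260416]
```

```bash
python3 -m jog '[{"rx":0,"ry":0,"rz":-0.4,"x":0,"y":0,"z":0,"jaw":-1}]'; python3 -c "
from h import *
o=get_obs();print(o['moment'],o['tau'][-1])"; python3 -m jog '[{"rx":0,"ry":0,"rz":-0.8,"x":0,"y":0,"z":0,"jaw":-1}]'; python3 -c "
from h import *
o=get_obs();print(o['moment'],o['tau'][-1])";python3 -m jog '[{"rx":0,"ry":0,"rz":-0.8,"x":0,"y":0,"z":0,"jaw":-1}]';python3 -c "
from h import *
o=get_obs();print(o['moment'],o['tau'][-1])";python3 -m jog '[{"rx":0,"ry":0,"rz":-0.6,"x":0,"y":0,"z":0,"jaw":-1}]';python3 -c "
from h import *
o=get_obs();print(o['moment'],o['tau'][-1])
cv2.imwrite('pics/s2.png',np.vstack([crop(grab_frame('side'),225,165,130,50,6),crop(grab_frame('side'),225,215,130,50,6)])[:,:,::-1])
"
```

```text
clock: 9.4
tcp_pos: [0.5321, 0.1744, 0.0705]
orientation: [0.901, 3.007, 0.002]
contact_force: [5.6, 0.8, -12.9]
grip_width: 0.0107
gripper_force: 61.3
[ 0.05227921 -1.16044252  0.29003093] 0.591846127063036
clock: 9.52
tcp_pos: [0.5322, 0.1746, 0.0705]
orientation: [1.112, 2.935, 0.003]
contact_force: [6.8, 1.4, -14.8]
grip_width: 0.0107
gripper_force: 61.1
[ 0.0925223  -1.26273061  0.20891661] 1.1854610592126846
clock: 9.65
tcp_pos: [0.5323, 0.1747, 0.0706]
orientation: [1.315, 2.85, 0.003]
contact_force: [7.1, 1.5, -15.7]
grip_width: 0.0109
gripper_force: 61.1
[ 0.06783545 -1.371275    0.23228492] 0.9362428262829781
clock: 9.78
tcp_pos: [0.5324, 0.1748, 0.0706]
orientation: [1.461, 2.778, 0.003]
contact_force: [7.5, 1.0, -14.7]
grip_width: 0.0109
gripper_force: 61.1
[ 0.14454792 -1.35198547  0.24306372] 0.5164586193859577
```

View pics/s2.png

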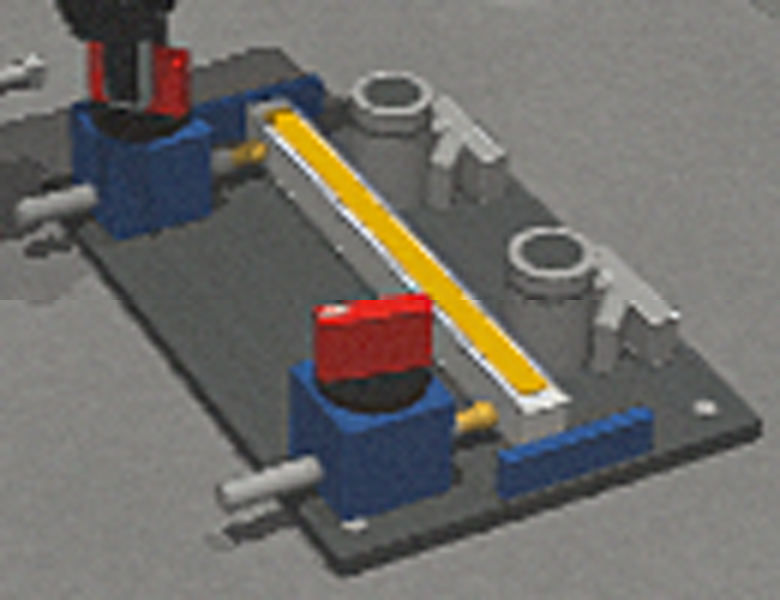

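The side view shows the left rod at or near the jaw's back, the right rod a few mm short of it, and both pistons upright. I'll measure the jaw from its yellow stripe with code.

```bash
cat >> h.py <<'E'
def jaw(f=None):
    "clamp x (mm) of the stripe's mid line at y=+110 and -110"
    c=camera_params('side')
    if f is None: f=grab_frame('side')
    m=cv2.inRange(cv2.cvtColor(f,cv2.COLOR_RGB2HSV),(18,150,90),(32,255,255));m[:165]=0;m[270:]=0;m[:,:225]=0;m[:,355:]=0
    _,l,st,_=cv2.connectedComponentsWithStats(m);k=1+np.argmax(st[1:,4]);v,u=np.where(l==k)
    P=np.array([onz(c,q,.036) for q in zip(u,v)])-[.5747,.0585]
    e=np.array([np.cos(-.1125),np.sin(-.1125)]);x,y=P@e*1e3,P@[-e[1],e[0]]*1e3
    p=np.polyfit(y,x,1);return np.round([np.polyval(p,110),np.polyval(p,-110)],2),len(u)
E
python3 - <<'E'
from h import *
print(jaw(cv2.resize(cv2.imread('pics/side0.png')[:,:,::-1],(560,420),interpolation=cv2.INTER_AREA)));print(jaw());print(jaw())
E
```

```text
(array([17.23, 16.19]), 258)
(array([19.03, 15.93]), 256)
(array([19.06, 15.86]), 256)
```

```bash
cat >> h.py <<'E'
def bar(k):
    "red bar nearest pixel centre in the wrist view, on plane z=.096: centre, sides mm, angle; and how far to turn tool"
    from scipy.spatial.transform import Rotation as Ro
    o=get_obs();c=camera_params('wrist');f=grab_frame('wrist');h=cv2.cvtColor(f,cv2.COLOR_RGB2HSV)
    m=cv2.inRange(h,(0,150,60),(8,255,255))|cv2.inRange(h,(172,150,60),(180,255,255))
    q=proj(c,[*k,.09]);n,l,st,ce=cv2.connectedComponentsWithStats(m)
    i=1+np.argmin([np.hypot(*(ce[j]-q))+1e4*(st[j,4]<150) for j in range(1,n)])
    v,u=np.where(l==i);V=h[v,u,2];top=V>.8*np.percentile(V,90)
    P=np.array([onz(c,p,.096) for p in zip(u[top],v[top])])*1e3
    r=cv2.minAreaRect(P.astype(np.float32));B=cv2.boxPoints(r);a,b=B[1]-B[0],B[2]-B[1];d=a if np.hypot(*a)>np.hypot(*b) else b
    t=np.arctan2(d[1],d[0]);Y=Ro.from_rotvec(o['orientation']).as_matrix()[:,1];ty=np.arctan2(Y[1],Y[0])
    need=(t+np.pi/2-ty+np.pi/2)%np.pi-np.pi/2
    print('bar',np.round(r[0],1),np.round(r[1],1),'ang',round((t+np.pi/2)%np.pi-np.pi/2,3),'turn',round(need,3),'units',round(np.degrees(need)/10,2),'tcp',np.round(o['tcp_pos'],4),'q7',round(o['joints'][6],2),len(u),top.sum())
    return f
E
python3 -m jog '[{"rx":0,"ry":0,"rz":0,"x":0,"y":0,"z":0,"jaw":0.1},{"rx":0,"ry":0,"rz":0,"x":0,"y":0,"z":0,"jaw":0.1},{"rx":0,"ry":0,"rz":0,"x":0,"y":0,"z":0.6,"jaw":0.1},{"rx":0,"ry":0,"rz":0.9,"x":-0.1,"y":-0.8,"z":0.6,"jaw":0.1},{"rx":0,"ry":0,"rz":1,"x":-0.1,"y":-0.95,"z":0,"jaw":0.1},{"rx":0,"ry":0,"rz":1,"x":-0.1,"y":-0.95,"z":0,"jaw":0.1},{"rx":0,"ry":0,"rz":1,"x":-0.1,"y":-0.95,"z":0,"jaw":0.1},{"rx":0,"ry":0,"rz":0.1,"x":0,"y":0,"z":0,"jaw":0.1}]'; python3 -m jog '[{"rx":0,"ry":0,"rz":0,"x":0,"y":0,"z":0,"jaw":0.1}]';python3 - <<'E'
from h import *
f=bar([.5077,-.0445]);cv2.imwrite('pics/w4.png',f[:,:,::-1]);print(jaw())
E
```

```text
clock: 10.98
tcp_pos: [0.5057, -0.0506, 0.1429]
orientation: [0.431, 3.111, -0.001]
contact_force: [0.7, 0.8, 0.5]
grip_width: 0.0475
gripper_force: 0.0
clock: 11.1
tcp_pos: [0.5068, -0.0444, 0.1424]
orientation: [0.421, 3.113, 0.001]
contact_force: [0.2, 0.2, -0.3]
grip_width: 0.0468
gripper_force: 0.0
bar [499.6 -43.2] [10.9 28.6] ang -0.317 turn -0.048 units -0.28 tcp [ 0.5068 -0.0444  0.1424] q7 1.47 1236 619
(array([18.26, 15.88]), 140)
```

View pics/w4.png

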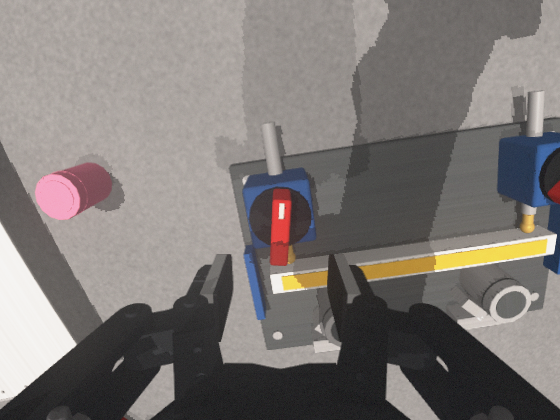

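The right bar runs from (281,190) to (281,265), partly in shadow, and is nearly aligned between the fingers. Both pistons stand upright at (340,322) and (508,300). Gripping the right knob now.

```bash
cat > st.py <<'E'
from h import *
o=get_obs();y=2*np.arctan2(o['orientation'][1],o['orientation'][0]);print('mz',round(o['moment'][2],3),'yaw',round((y-np.pi/2)%(2*np.pi),3),jaw())
E
python3 -m jog '[{"rx":0,"ry":0,"rz":-0.28,"x":0.01,"y":0,"z":-0.7,"jaw":0.1},{"rx":0,"ry":0,"rz":0,"x":0,"y":0,"z":-0.5,"jaw":0.1},{"rx":0,"ry":0,"rz":0,"x":0,"y":0,"z":0,"jaw":-1},{"rx":0,"ry":0,"rz":0,"x":0,"y":0,"z":0,"jaw":-1},{"rx":0,"ry":0,"rz":0,"x":0,"y":0,"z":0,"jaw":-1}]'; python3 st.py; python3 -m jog '[{"rx":0,"ry":0,"rz":-0.7,"x":0,"y":0,"z":0,"jaw":-1},{"rx":0,"ry":0,"rz":-0.7,"x":0,"y":0,"z":0,"jaw":-1}]';python3 st.py; python3 -m jog '[{"rx":0,"ry":0,"rz":-0.7,"x":0,"y":0,"z":0,"jaw":-1},{"rx":0,"ry":0,"rz":-0.7,"x":0,"y":0,"z":0,"jaw":-1}]';python3 st.py
```

```text
clock: 11.82
tcp_pos: [0.5077, -0.0444, 0.0708]
orientation: [0.494, 3.101, 0.001]
contact_force: [-0.6, -0.6, -3.1]
grip_width: 0.0111
gripper_force: 59.3
mz -0.056 yaw 1.255 (array([20.6 , 15.74]), 95)
clock: 12.12
tcp_pos: [0.5077, -0.0444, 0.0708]
orientation: [0.873, 3.017, 0.001]
contact_force: [-1.3, -0.5, -1.3]
grip_width: 0.0108
gripper_force: 59.6
mz 0.207 yaw 1.007 (array([21.05, 15.58]), 118)
clock: 12.42
tcp_pos: [0.5078, -0.0444, 0.0708]
orientation: [1.232, 2.889, 0.002]
contact_force: [-0.9, 0.8, 0.5]
grip_width: 0.0111
gripper_force: 59.9
mz 0.238 yaw 0.765 (array([21.67, 16.11]), 126)
```

```bash
python3 -m jog '[{"rx":0,"ry":0,"rz":-0.7,"x":0,"y":0,"z":0,"jaw":-1},{"rx":0,"ry":0,"rz":-0.7,"x":0,"y":0,"z":0,"jaw":-1}]';python3 st.py; python3 -m jog '[{"rx":0,"ry":0,"rz":-0.7,"x":0,"y":0,"z":0,"jaw":-1},{"rx":0,"ry":0,"rz":-0.7,"x":0,"y":0,"z":0,"jaw":-1}]';python3 st.py; python3 -m jog '[{"rx":0,"ry":0,"rz":0,"x":0,"y":0,"z":0,"jaw":0.1},{"rx":0,"ry":0,"rz":0,"x":0,"y":0,"z":0,"jaw":0.1},{"rx":0,"ry":0,"rz":0,"x":0,"y":0,"z":0.6,"jaw":0.1},{"rx":0,"ry":0,"rz":0,"x":0.1,"y":0.8,"z":0.6,"jaw":0.1},{"rx":0,"ry":0,"rz":0,"x":0.1,"y":0.95,"z":0,"jaw":0.1},{"rx":0,"ry":0,"rz":0.5,"x":0.1,"y":0.95,"z":0,"jaw":0.1},{"rx":0,"ry":0,"rz":0.5,"x":0.1,"y":0.94,"z":0,"jaw":0.1},{"rx":0,"ry":0,"rz":0,"x":0,"y":0,"z":0,"jaw":0.1}]'; python3 st.py; python3 -c "
from h import *
bar([.532,.174])"
```

```text
clock: 12.72
tcp_pos: [0.5079, -0.0444, 0.0708]
orientation: [1.573, 2.719, 0.002]
contact_force: [-1.9, -0.9, 2.5]
grip_width: 0.0108
gripper_force: 60.2
mz 0.255 yaw 0.522 (array([21.6 , 18.12]), 117)
clock: 13.02
tcp_pos: [0.5079, -0.0444, 0.0708]
orientation: [1.892, 2.507, 0.002]
contact_force: [-1.5, -0.5, 4.4]
grip_width: 0.0105
gripper_force: 60.3
mz 0.211 yaw 0.278 (array([19.12, 20.46]), 118)
clock: 14.08
tcp_pos: [0.5312, 0.1799, 0.1416]
orientation: [-1.652, -2.671, -0.003]
contact_force: [0.7, -0.7, -0.2]
grip_width: 0.0468
gripper_force: 0.0
mz 0.049 yaw 0.463 (array([19.12, 20.64]), 250)
bar [532.8 172.8] [11.  44.6] ang -0.95 turn 0.163 units 0.93 tcp [0.5312 0.1763 0.1417] q7 0.41 1281 302
```

```bash
python3 -m jog '[{"rx":0,"ry":0,"rz":0.9,"x":0,"y":0,"z":-0.6,"jaw":0.1},{"rx":0,"ry":0,"rz":0,"x":0,"y":0,"z":-0.6,"jaw":0.1},{"rx":0,"ry":0,"rz":0,"x":0,"y":0,"z":0,"jaw":-1},{"rx":0,"ry":0,"rz":0,"x":0,"y":0,"z":0,"jaw":-1},{"rx":0,"ry":0,"rz":0,"x":0,"y":0,"z":0,"jaw":-1}]'; python3 st.py; python3 -m jog '[{"rx":0,"ry":0,"rz":-0.8,"x":0,"y":0,"z":0,"jaw":-1},{"rx":0,"ry":0,"rz":-0.8,"x":0,"y":0,"z":0,"jaw":-1}]';python3 st.py;python3 -m jog '[{"rx":0,"ry":0,"rz":-0.8,"x":0,"y":0,"z":0,"jaw":-1},{"rx":0,"ry":0,"rz":-0.8,"x":0,"y":0,"z":0,"jaw":-1}]';python3 st.py
```

```text
clock: 14.8
tcp_pos: [0.5334, 0.1734, 0.0713]
orientation: [1.453, 2.781, 0.004]
contact_force: [5.5, 0.1, -11.0]
grip_width: 0.0104
gripper_force: 61.3
mz -0.079 yaw 0.608 (array([19.13, 20.5 ]), 255)
clock: 15.1
tcp_pos: [0.5333, 0.1733, 0.0713]
orientation: [1.831, 2.549, 0.004]
contact_force: [6.1, -0.5, -11.8]
grip_width: 0.0106
gripper_force: 61.3
mz 0.235 yaw 0.325 (array([21.26, 20.79]), 255)
clock: 15.4
tcp_pos: [0.5331, 0.1734, 0.0713]
orientation: [2.168, 2.27, 0.005]
contact_force: [5.4, -0.4, -11.3]
grip_width: 0.0107
gripper_force: 61.4
mz 0.236 yaw 0.046 (array([23.63, 20.84]), 254)
```

```bash
python3 -m jog '[{"rx":0,"ry":0,"rz":0,"x":0,"y":0,"z":0,"jaw":0.1},{"rx":0,"ry":0,"rz":0,"x":0,"y":0,"z":0,"jaw":0.1},{"rx":0,"ry":0,"rz":0,"x":0,"y":0,"z":0.6,"jaw":0.1},{"rx":0,"ry":0,"rz":0,"x":-0.12,"y":-0.8,"z":0.6,"jaw":0.1},{"rx":0,"ry":0,"rz":0.45,"x":-0.1,"y":-0.95,"z":0,"jaw":0.1},{"rx":0,"ry":0,"rz":0.45,"x":-0.1,"y":-0.95,"z":0,"jaw":0.1},{"rx":0,"ry":0,"rz":0.43,"x":-0.1,"y":-0.93,"z":0,"jaw":0.1},{"rx":0,"ry":0,"rz":0,"x":0,"y":0,"z":0,"jaw":0.1}]'; python3 -c "
from h import *
bar([.5075,-.0445])";  python3 -m jog '[{"rx":0,"ry":0,"rz":0,"x":0,"y":0,"z":-0.6,"jaw":0.1},{"rx":0,"ry":0,"rz":0,"x":0,"y":0,"z":-0.6,"jaw":0.1},{"rx":0,"ry":0,"rz":0,"x":0,"y":0,"z":0,"jaw":-1},{"rx":0,"ry":0,"rz":0,"x":0,"y":0,"z":0,"jaw":-1},{"rx":0,"ry":0,"rz":0,"x":0,"y":0,"z":0,"jaw":-1}]'; python3 st.py; python3 -m jog '[{"rx":0,"ry":0,"rz":-0.5,"x":0,"y":0,"z":0,"jaw":-1},{"rx":0,"ry":0,"rz":-0.5,"x":0,"y":0,"z":0,"jaw":-1}]';python3 st.py;python3 -m jog '[{"rx":0,"ry":0,"rz":-0.5,"x":0,"y":0,"z":0,"jaw":-1},{"rx":0,"ry":0,"rz":-0.5,"x":0,"y":0,"z":0,"jaw":-1}]';python3 st.py
```

```text
clock: 16.45
tcp_pos: [0.5051, -0.0494, 0.143]
orientation: [1.896, 2.504, 0.001]
contact_force: [0.5, 1.0, -0.3]
grip_width: 0.047
gripper_force: 0.0
bar [508.  -44.9] [10.5 44. ] ang -1.297 turn -0.0 units -0.0 tcp [ 0.5051 -0.0494  0.143 ] q7 0.66 1183 271
clock: 17.12
tcp_pos: [0.5073, -0.0432, 0.071]
orientation: [1.885, 2.512, 0.003]
contact_force: [2.0, 1.1, -3.2]
grip_width: 0.0109
gripper_force: 61.5
mz -0.18 yaw 0.283 (array([26.27, 20.27]), 122)
clock: 17.42
tcp_pos: [0.5076, -0.0432, 0.071]
orientation: [2.098, 2.336, 0.004]
contact_force: [2.6, 2.2, -2.3]
grip_width: 0.0109
gripper_force: 61.7
mz 0.278 yaw 0.107 (array([23.73, 22.23]), 117)
clock: 17.73
tcp_pos: [0.5078, -0.0431, 0.071]
orientation: [2.293, 2.146, 0.005]
contact_force: [4.0, 2.8, -1.0]
grip_width: 0.011
gripper_force: 61.8
mz 0.265 yaw 6.217 (array([26.34, 22.52]), 111)
```

```bash
python3 -m jog '[{"rx":0,"ry":0,"rz":0,"x":0,"y":0,"z":0,"jaw":0.1},{"rx":0,"ry":0,"rz":0,"x":0,"y":0,"z":0,"jaw":0.1},{"rx":0,"ry":0,"rz":0,"x":0,"y":0,"z":0.6,"jaw":0.1},{"rx":0,"ry":0,"rz":0,"x":0.1,"y":0.8,"z":0.6,"jaw":0.1},{"rx":0,"ry":0,"rz":0,"x":0.1,"y":0.95,"z":0,"jaw":0.1},{"rx":0,"ry":0,"rz":0.32,"x":0.1,"y":0.95,"z":0,"jaw":0.1},{"rx":0,"ry":0,"rz":0.32,"x":0.1,"y":0.92,"z":0,"jaw":0.1},{"rx":0,"ry":0,"rz":0,"x":0,"y":0,"z":0,"jaw":0.1}]'; python3 -c "
from h import *
bar([.532,.174])";  python3 -m jog '[{"rx":0,"ry":0,"rz":0,"x":0,"y":0,"z":-0.6,"jaw":0.1},{"rx":0,"ry":0,"rz":0,"x":0,"y":0,"z":-0.6,"jaw":0.1},{"rx":0,"ry":0,"rz":0,"x":0,"y":0,"z":0,"jaw":-1},{"rx":0,"ry":0,"rz":0,"x":0,"y":0,"z":0,"jaw":-1},{"rx":0,"ry":0,"rz":0,"x":0,"y":0,"z":0,"jaw":-1}]'; python3 st.py; python3 -m jog '[{"rx":0,"ry":0,"rz":-0.5,"x":0,"y":0,"z":0,"jaw":-1}]';python3 st.py;python3 -m jog '[{"rx":0,"ry":0,"rz":-0.5,"x":0,"y":0,"z":0,"jaw":-1}]';python3 st.py
```

```text
clock: 18.77
tcp_pos: [0.5297, 0.1784, 0.1414]
orientation: [-2.159, -2.281, -0.0]
contact_force: [0.0, 0.0, 0.3]
grip_width: 0.0471
gripper_force: 0.0
bar [533.7 162.9] [10.9 24.3] ang -1.518 turn -0.002 units -0.01 tcp [0.5297 0.1784 0.1414] q7 0.11 1233 580
clock: 19.45
tcp_pos: [0.5331, 0.1716, 0.0715]
orientation: [2.169, 2.265, 0.006]
contact_force: [9.2, -3.3, -11.5]
grip_width: 0.0108
gripper_force: 61.0
mz -0.072 yaw 0.043 (array([23.52, 23.29]), 256)
clock: 19.62
tcp_pos: [0.533, 0.1716, 0.0715]
orientation: [2.267, 2.167, 0.006]
contact_force: [7.3, -2.2, -11.8]
grip_width: 0.0106
gripper_force: 61.0
mz 0.267 yaw 6.238 (array([24.02, 23.42]), 250)
clock: 19.8
tcp_pos: [0.5328, 0.1717, 0.0715]
orientation: [2.36, 2.067, 0.006]
contact_force: [6.9, -2.8, -11.4]
grip_width: 0.0108
gripper_force: 61.1
mz 0.174 yaw 6.151 (array([25.05, 23.19]), 254)
```

```bash
python3 -m jog '[{"rx":0,"ry":0,"rz":-0.25,"x":0,"y":0.02,"z":0,"jaw":-1}]'|grep clock;python3 st.py;python3 -m jog '[{"rx":0,"ry":0,"rz":-0.25,"x":0,"y":0.02,"z":0,"jaw":-1}]'|grep clock;python3 st.py;python3 -m jog '[{"rx":0,"ry":0,"rz":-0.25,"x":0,"y":0,"z":0,"jaw":-1}]'|grep clock;python3 st.py
```

```text
clock: 19.98
mz 0.209 yaw 6.108 (array([25.45, 23.2 ]), 254)
clock: 20.15
mz 0.218 yaw 6.063 (array([25.52, 23.34]), 254)
clock: 20.32
mz 0.233 yaw 6.019 (array([25.68, 23.29]), 254)
```

```bash
sed -i 's/def jaw(f=None):/def jaw(f=None,L=None):/; s/    p=np.polyfit(y,x,1);/    if L: k=(110-y)\/220; return np.round([L,np.sum(k*(x-L*(1-k)))\/np.sum(k*k)],2),len(u)\n    p=np.polyfit(y,x,1);/' h.py; sed -i 's/jaw())/jaw(L=float(sys.argv[1]) if sys.argv[1:] else None))/; 1i import sys' st.py
python3 -m jog '[{"rx":0,"ry":0,"rz":0,"x":0,"y":0,"z":0,"jaw":0.1},{"rx":0,"ry":0,"rz":0,"x":0,"y":0,"z":0,"jaw":0.1},{"rx":0,"ry":0,"rz":0,"x":0,"y":0,"z":0.6,"jaw":0.1},{"rx":0,"ry":0,"rz":0,"x":-0.1,"y":-0.8,"z":0.6,"jaw":0.1},{"rx":0,"ry":0,"rz":0.4,"x":-0.1,"y":-0.95,"z":0,"jaw":0.1},{"rx":0,"ry":0,"rz":0.4,"x":-0.1,"y":-0.95,"z":0,"jaw":0.1},{"rx":0,"ry":0,"rz":0.34,"x":-0.1,"y":-0.95,"z":0,"jaw":0.1},{"rx":0,"ry":0,"rz":0,"x":0,"y":0,"z":0,"jaw":0.1}]'; python3 -c "
from h import *
bar([.5075,-.0445])";  python3 -m jog '[{"rx":0,"ry":0,"rz":0,"x":0,"y":0,"z":-0.6,"jaw":0.1},{"rx":0,"ry":0,"rz":0,"x":0,"y":0,"z":-0.6,"jaw":0.1},{"rx":0,"ry":0,"rz":0,"x":0,"y":0,"z":0,"jaw":-1},{"rx":0,"ry":0,"rz":0,"x":0,"y":0,"z":0,"jaw":-1},{"rx":0,"ry":0,"rz":0,"x":0,"y":0,"z":0,"jaw":-1}]'; python3 st.py 25.68; python3 -m jog '[{"rx":0,"ry":0,"rz":-0.3,"x":0,"y":0,"z":0,"jaw":-1}]'|grep clock;python3 st.py 25.68;python3 -m jog '[{"rx":0,"ry":0,"rz":-0.3,"x":0,"y":0,"z":0,"jaw":-1}]'|grep clock;python3 st.py 25.68
```

```text
clock: 21.38
tcp_pos: [0.5053, -0.0485, 0.1433]
orientation: [2.297, 2.142, 0.002]
contact_force: [0.7, 0.6, -0.1]
grip_width: 0.0466
gripper_force: 0.0
bar [507.2 -57.7] [17.6 10.5] ang 1.501 turn -0.0 units -0.0 tcp [ 0.5053 -0.0485  0.1433] q7 0.39 1202 430
clock: 22.05
tcp_pos: [0.5078, -0.0428, 0.0711]
orientation: [2.286, 2.152, 0.004]
contact_force: [4.3, 0.4, -5.1]
grip_width: 0.0106
gripper_force: 61.8
mz -0.141 yaw 6.223 (array([25.68, 23.23]), 119)
clock: 22.22
mz 0.29 yaw 6.17 (array([25.68, 23.34]), 116)
clock: 22.4
mz 0.251 yaw 6.118 (array([25.68, 23.82]), 116)
```

```bash
for i in 1; do python3 -m jog '[{"rx":0,"ry":0,"rz":-0.3,"x":0,"y":0,"z":0,"jaw":-1}]'|grep clock;python3 st.py 25.68;python3 -m jog '[{"rx":0,"ry":0,"rz":-0.3,"x":0,"y":0,"z":0,"jaw":-1}]'|grep clock;python3 st.py 25.68;python3 -m jog '[{"rx":0,"ry":0,"rz":-0.3,"x":0,"y":0,"z":0,"jaw":-1}]'|grep clock;python3 st.py 25.68; done
```

```text
clock: 22.58
mz 0.26 yaw 6.066 (array([25.68, 24.44]), 113)
clock: 22.75
mz 0.26 yaw 6.014 (array([25.68, 24.63]), 111)
clock: 22.92
mz 0.297 yaw 5.962 (array([25.68, 24.83]), 110)
```

```bash
python3 -m jog '[{"rx":0,"ry":0,"rz":0,"x":0,"y":0,"z":0,"jaw":0.1},{"rx":0,"ry":0,"rz":0,"x":0,"y":0,"z":0,"jaw":0.1},{"rx":0,"ry":0,"rz":0,"x":0,"y":0,"z":0.6,"jaw":0.1},{"rx":0,"ry":0,"rz":0,"x":0.1,"y":0.8,"z":0.6,"jaw":0.1},{"rx":0,"ry":0,"rz":0,"x":0.1,"y":0.95,"z":0,"jaw":0.1},{"rx":0,"ry":0,"rz":0.2,"x":0.1,"y":0.95,"z":0,"jaw":0.1},{"rx":0,"ry":0,"rz":0.13,"x":0.1,"y":0.94,"z":0,"jaw":0.1},{"rx":0,"ry":0,"rz":0,"x":0,"y":0,"z":0,"jaw":0.1}]'; python3 -c "
from h import *
bar([.532,.174]);print(jaw())";  python3 -m jog '[{"rx":0,"ry":0,"rz":0,"x":0,"y":0,"z":-0.6,"jaw":0.1},{"rx":0,"ry":0,"rz":0,"x":0,"y":0,"z":-0.6,"jaw":0.1},{"rx":0,"ry":0,"rz":0,"x":0,"y":0,"z":0,"jaw":-1},{"rx":0,"ry":0,"rz":0,"x":0,"y":0,"z":0,"jaw":-1},{"rx":0,"ry":0,"rz":0,"x":0,"y":0,"z":0,"jaw":-1}]'; python3 st.py; python3 -m jog '[{"rx":0,"ry":0,"rz":-0.2,"x":0,"y":0,"z":0,"jaw":-1}]'|grep clock;python3 st.py;python3 -m jog '[{"rx":0,"ry":0,"rz":-0.2,"x":0,"y":0,"z":0,"jaw":-1}]'|grep clock;python3 st.py
```

```text
clock: 23.98
tcp_pos: [0.5296, 0.1805, 0.1414]
orientation: [-2.486, -1.919, 0.0]
contact_force: [0.1, -0.4, 0.2]
grip_width: 0.0468
gripper_force: 0.0
bar [531.9 167.6] [33.2 11.1] ang 1.315 turn 0.001 units 0.0 tcp [0.5296 0.1805 0.1414] q7 -0.13 1262 785
(array([25.43, 24.78]), 255)
clock: 24.7
tcp_pos: [0.5326, 0.1727, 0.0715]
orientation: [2.494, 1.902, 0.005]
contact_force: [7.3, -4.6, -10.8]
grip_width: 0.0106
gripper_force: 61.3
mz 0.116 yaw 6.016 (array([25.36, 24.84]), 255)
clock: 24.88
mz 0.279 yaw 5.98 (array([25.49, 24.82]), 253)
clock: 25.05
mz 0.338 yaw 5.946 (array([25.54, 24.78]), 255)
```

```bash
python3 - <<'E'
from h import *
m=[]
for i in range(5): m.append(get_obs()['moment'][2]); grab_frame('side')
print(np.round(m,3)); print([list(jaw()[0]) for _ in range(3)])
E
python3 -m jog '[{"rx":0,"ry":0,"rz":0.1,"x":0,"y":0,"z":0,"jaw":-1}]'|grep clock;python3 st.py;python3 -m jog '[{"rx":0,"ry":0,"rz":0.1,"x":0,"y":0,"z":0,"jaw":-1}]'|grep clock;python3 st.py
```

```text
[0.288 0.147 0.118 0.159 0.131]
[[np.float64(25.6), np.float64(24.86)], [np.float64(25.54), np.float64(24.82)], [np.float64(25.63), np.float64(24.7)]]
clock: 25.62
mz -0.158 yaw 5.963 (array([25.69, 24.74]), 253)
clock: 25.8
mz -0.167 yaw 5.98 (array([25.54, 24.77]), 255)
```

```bash
python3 -m jog '[{"rx":0,"ry":0,"rz":0,"x":0,"y":0,"z":0,"jaw":0.1},{"rx":0,"ry":0,"rz":0,"x":0,"y":0,"z":0,"jaw":0.1},{"rx":0,"ry":0,"rz":0,"x":0,"y":0,"z":0.6,"jaw":0.1},{"rx":0,"ry":0,"rz":0,"x":-0.1,"y":-0.8,"z":0.6,"jaw":0.1},{"rx":0,"ry":0,"rz":0,"x":-0.1,"y":-0.95,"z":0,"jaw":0.1},{"rx":0,"ry":0,"rz":0,"x":-0.1,"y":-0.95,"z":0,"jaw":0.1},{"rx":0,"ry":0,"rz":-0.1,"x":-0.1,"y":-0.95,"z":0,"jaw":0.1},{"rx":0,"ry":0,"rz":0,"x":0,"y":0,"z":0,"jaw":0.1}]'; python3 -c "
from h import *
bar([.5075,-.0445])";  python3 -m jog '[{"rx":0,"ry":0,"rz":0,"x":0,"y":0,"z":-0.6,"jaw":0.1},{"rx":0,"ry":0,"rz":0,"x":0,"y":0,"z":-0.6,"jaw":0.1},{"rx":0,"ry":0,"rz":0,"x":0,"y":0,"z":0,"jaw":-1},{"rx":0,"ry":0,"rz":0,"x":0,"y":0,"z":0,"jaw":-1},{"rx":0,"ry":0,"rz":0,"x":0,"y":0,"z":0,"jaw":-1}]'; python3 st.py 25.55; python3 -m jog '[{"rx":0,"ry":0,"rz":-0.15,"x":0,"y":0,"z":0,"jaw":-1}]'|grep clock;python3 st.py 25.55;python3 -m jog '[{"rx":0,"ry":0,"rz":-0.15,"x":0,"y":0,"z":0,"jaw":-1}]'|grep clock;python3 st.py 25.55
```

```text
clock: 26.85
tcp_pos: [0.5051, -0.0491, 0.1432]
orientation: [2.552, 1.83, 0.002]
contact_force: [0.2, 0.1, 0.0]
grip_width: 0.0471
gripper_force: 0.0
bar [504.8 -54.6] [23.  10.4] ang 1.245 turn 0.001 units 0.0 tcp [ 0.5051 -0.0491  0.1432] q7 0.2 1222 561
clock: 27.52
tcp_pos: [0.5079, -0.0438, 0.0711]
orientation: [2.542, 1.841, 0.004]
contact_force: [4.8, -1.3, -6.4]
grip_width: 0.0107
gripper_force: 61.7
mz -0.121 yaw 5.966 (array([25.55, 24.66]), 110)
clock: 27.7
mz 0.225 yaw 5.94 (array([25.55, 24.78]), 108)
clock: 27.88
mz 0.248 yaw 5.914 (array([25.55, 24.79]), 109)
```

```bash
python3 -m jog '[{"rx":0,"ry":0,"rz":-0.15,"x":0,"y":0,"z":0,"jaw":-1}]'|grep clock;python3 st.py 25.55; python3 -m jog '[{"rx":0,"ry":0,"rz":-0.15,"x":0,"y":0,"z":0,"jaw":-1}]'|grep clock;python3 st.py 25.55
```

```text
clock: 28.05
mz 0.27 yaw 5.888 (array([25.55, 24.92]), 105)
clock: 28.22
mz 0.261 yaw 5.862 (array([25.55, 25.07]), 103)
```

```bash
python3 -m jog '[{"rx":0,"ry":0,"rz":-0.15,"x":0,"y":0,"z":0,"jaw":-1}]'|grep clock;python3 st.py 25.55; python3 -m jog '[{"rx":0,"ry":0,"rz":-0.15,"x":0,"y":0,"z":0,"jaw":-1}]'|grep clock;python3 st.py 25.55;  python3 -m jog '[{"rx":0,"ry":0,"rz":-0.15,"x":0,"y":0,"z":0,"jaw":-1}]'|grep clock;python3 st.py 25.55
```

```text
clock: 28.4
mz 0.228 yaw 5.835 (array([25.55, 25.28]), 97)
clock: 28.58
mz 0.27 yaw 5.809 (array([25.55, 25.5 ]), 95)
clock: 28.75
mz 0.252 yaw 5.783 (array([25.55, 26.34]), 100)
```

```bash
python3 -m jog '[{"rx":0,"ry":0,"rz":-0.15,"x":0,"y":0,"z":0,"jaw":-1}]'|grep clock;python3 st.py 25.3; python3 -m jog '[{"rx":0,"ry":0,"rz":0,"x":0,"y":0,"z":0,"jaw":0.1},{"rx":0,"ry":0,"rz":0,"x":0,"y":0,"z":0,"jaw":0.1},{"rx":0,"ry":0,"rz":0,"x":0,"y":0,"z":0.6,"jaw":0.1},{"rx":0,"ry":0,"rz":0,"x":0.1,"y":0.8,"z":0.6,"jaw":0.1},{"rx":0,"ry":0,"rz":0.3,"x":0.1,"y":0.95,"z":0,"jaw":0.1},{"rx":0,"ry":0,"rz":0.5,"x":0.1,"y":0.95,"z":0,"jaw":0.1},{"rx":0,"ry":0,"rz":0.5,"x":0.1,"y":0.94,"z":0,"jaw":0.1},{"rx":0,"ry":0,"rz":0,"x":0,"y":0,"z":0,"jaw":0.1}]'; python3 -c "
from h import *
bar([.532,.174]);print([jaw() for _ in range(3)])
t=grab_frame('top');s=grab_frame('side')
A=np.vstack([crop(t,185,150,135,70,5)[:,:650],crop(s,225,200,130,50,5)]);cv2.imwrite('pics/c1.png',A[:,:,::-1])"
```

```text
clock: 28.92
mz 0.269 yaw 5.757 (array([25.3 , 27.03]), 106)
clock: 29.98
tcp_pos: [0.5298, 0.1802, 0.1417]
orientation: [-2.519, -1.875, -0.001]
contact_force: [0.5, -0.6, -1.0]
grip_width: 0.0468
gripper_force: 0.0
bar [531.8 167.9] [33.3 10.7] ang 1.266 turn -0.014 units -0.08 tcp [0.5298 0.1802 0.1417] q7 -0.15 1241 776
[(array([25.14, 27.03]), 264), (array([25.19, 27.03]), 263), (array([25.2 , 27.02]), 263)]
```

View pics/c1.png

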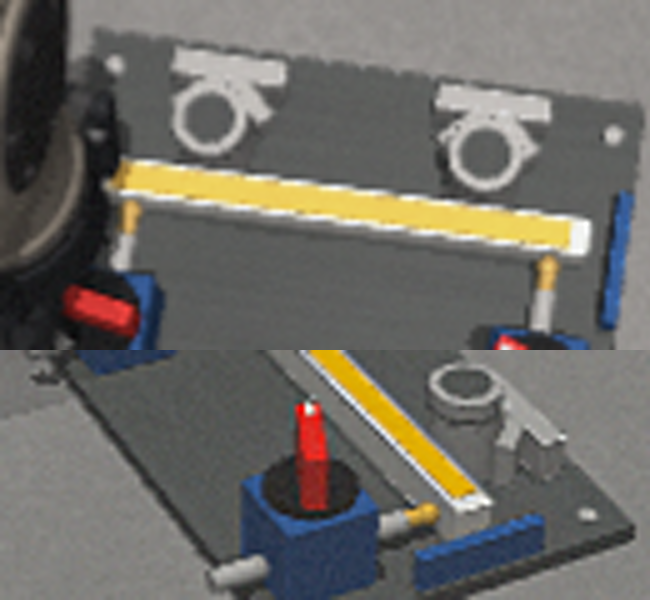

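The crop shows the right piston centred in its V, at ring (486,155). The left ring, at (208,115), looks slightly off centre, so I'll check that in numbers.

```bash
python3 - <<'E'
from h import *
c=camera_params('top');T=lambda u,v:un(185,150,5,u,v)
e=np.array([np.cos(-.1125),np.sin(-.1125)]);l=np.array([-e[1],e[0]])
def k(p,z):
    q=onz(c,T(*p),z)-[.5747,.0585];return np.round([q@e*1e3,q@l*1e3],1)
for n,p,z in [('ringL',(209,115),.064),('ringR',(487,156),.064),('plateL',(230,66),.036),('plateR',(493,104),.036),('jawL',(119,174),.036),('jawR',(583,236),.036),('stripeL end',(125,177),.036),('tip right arm L',(268,115),.036),('tips R',(540,150),.036)]: print(n,k(p,z))
print('V pred L',[ (proj(c,[*(np.array([.5747,.0585])+e*.055+l*.07),.064])-[185,150])*5])
f=grab_frame('top');cv2.imwrite('pics/t9.png',f[:,:,::-1])
g=cv2.cvtColor(f,cv2.COLOR_RGB2GRAY)
for n,x0,y0,w in[('L',214,160,24),('R',268,168,28)]:
    G=crop(g,x0,y0,w+4,w,8);C=cv2.HoughCircles(cv2.GaussianBlur(G,(9,9),0),cv2.HOUGH_GRADIENT,1,200,param1=80,param2=12,minRadius=45,maxRadius=72)
    for q in C[0]: u=un(x0,y0,8,*q[:2]);Q=onz(c,u,.064)-[.5747,.0585];print(n,u,q[2]/8,[Q@e*1e3,Q@l*1e3])
E
```

```text
ringL [56.4 72.5]
ringR [ 55.4 -70.1]
plateL [92.6 70.5]
plateR [ 91.8 -68.8]
jawL [ 26.3 117.9]
jawR [  28.4 -124.5]
stripeL end [ 25.2 114.5]
tip right arm L [68.9 46.4]
tips R [ 70.7 -96.5]
V pred L [array([211.38777962, 116.36180344])]
L [226.375 172.625] 7.5625 [np.float64(56.36070717985712), np.float64(72.56151531433045)]
R [282.  179.5] 8.075 [np.float64(58.8084340446067), np.float64(-69.62357706581227)]
```

```bash
python3 -m jog '[{"rx":0,"ry":0,"rz":-0.08,"x":0,"y":0,"z":-0.6,"jaw":0.1},{"rx":0,"ry":0,"rz":0,"x":0,"y":0,"z":-0.6,"jaw":0.1},{"rx":0,"ry":0,"rz":0,"x":0,"y":0,"z":0,"jaw":-1},{"rx":0,"ry":0,"rz":0,"x":0,"y":0,"z":0,"jaw":-1},{"rx":0,"ry":0,"rz":0,"x":0,"y":0,"z":0,"jaw":-1}]'; python3 st.py; python3 -m jog '[{"rx":0,"ry":0,"rz":0.12,"x":0,"y":0,"z":0,"jaw":-1}]'|grep clock;python3 st.py;python3 -m jog '[{"rx":0,"ry":0,"rz":0.12,"x":0,"y":0,"z":0,"jaw":-1}]'|grep clock;python3 st.py
```

```text
clock: 30.95
tcp_pos: [0.5327, 0.1729, 0.0714]
orientation: [2.539, 1.842, 0.006]
contact_force: [7.5, -4.4, -11.3]
grip_width: 0.0107
gripper_force: 61.2
mz 0.238 yaw 5.968 (array([25.19, 27.03]), 263)
clock: 31.12
mz -0.101 yaw 5.988 (array([25.19, 27.03]), 263)
clock: 31.3
mz -0.139 yaw 6.009 (array([25.03, 27.07]), 265)
```

```bash
python3 -m jog '[{"rx":0,"ry":0,"rz":0,"x":0,"y":0,"z":0,"jaw":0.1},{"rx":0,"ry":0,"rz":0,"x":0,"y":0,"z":0,"jaw":0.1},{"rx":0,"ry":0,"rz":0,"x":0,"y":0,"z":0.6,"jaw":0.1},{"rx":0,"ry":0,"rz":-0.3,"x":-0.1,"y":-0.8,"z":0.6,"jaw":0.1},{"rx":0,"ry":0,"rz":-0.4,"x":-0.1,"y":-0.95,"z":0,"jaw":0.1},{"rx":0,"ry":0,"rz":-0.4,"x":-0.1,"y":-0.95,"z":0,"jaw":0.1},{"rx":0,"ry":0,"rz":-0.34,"x":-0.1,"y":-0.95,"z":0,"jaw":0.1},{"rx":0,"ry":0,"rz":0,"x":0,"y":0,"z":0,"jaw":0.1}]'; python3 -c "
from h import *
bar([.5075,-.0445])";  python3 -m jog '[{"rx":0,"ry":0,"rz":0,"x":0,"y":0,"z":-0.6,"jaw":0.1},{"rx":0,"ry":0,"rz":0,"x":0,"y":0,"z":-0.6,"jaw":0.1},{"rx":0,"ry":0,"rz":0,"x":0,"y":0,"z":0,"jaw":-1},{"rx":0,"ry":0,"rz":0,"x":0,"y":0,"z":0,"jaw":-1},{"rx":0,"ry":0,"rz":0,"x":0,"y":0,"z":0,"jaw":-1}]'; python3 st.py 25.1; python3 -m jog '[{"rx":0,"ry":0,"rz":-0.15,"x":0,"y":0,"z":0,"jaw":-1}]'|grep clock;python3 st.py 25.1;python3 -m jog '[{"rx":0,"ry":0,"rz":-0.15,"x":0,"y":0,"z":0,"jaw":-1}]'|grep clock;python3 st.py 25.1;python3 -m jog '[{"rx":0,"ry":0,"rz":-0.15,"x":0,"y":0,"z":0,"jaw":-1}]'|grep clock;python3 st.py 25.1
```

```text
clock: 32.35
tcp_pos: [0.5051, -0.0495, 0.1431]
orientation: [2.727, 1.558, 0.002]
contact_force: [0.2, 0.9, 0.8]
grip_width: 0.047
gripper_force: 0.0
bar [504.1 -51.9] [28.3 10.4] ang 1.046 turn 0.008 units 0.05 tcp [ 0.5051 -0.0495  0.1431] q7 0.05 1224 663
clock: 33.02
tcp_pos: [0.5077, -0.0446, 0.0711]
orientation: [2.718, 1.57, 0.004]
contact_force: [3.6, -1.6, -4.7]
grip_width: 0.0109
gripper_force: 61.6
mz -0.068 yaw 5.76 (array([25.1 , 27.11]), 104)
clock: 33.2
mz 0.253 yaw 5.733 (array([25.1 , 27.07]), 102)
clock: 33.38
mz 0.265 yaw 5.706 (array([25.1, 27.1]), 101)
clock: 33.55
mz 0.344 yaw 5.68 (array([25.1, 27.1]), 101)
```

```bash
python3 -m jog '[{"rx":0,"ry":0,"rz":0.06,"x":0,"y":0,"z":0,"jaw":-1}]'|grep clock;python3 st.py 25.1;python3 -m jog '[{"rx":0,"ry":0,"rz":0.03,"x":0,"y":0,"z":0,"jaw":-1}]'|grep clock;python3 st.py 25.1
```

```text
clock: 33.72
mz -0.104 yaw 5.69 (array([25.1, 27.1]), 101)
clock: 33.9
mz -0.177 yaw 5.695 (array([25.1, 27.1]), 101)
```

Both ends are stalled and the torques put each rod at about 11–12 N. I'll let go, retreat and check.

```bash
python3 -m jog '[{"rx":0,"ry":0,"rz":0,"x":0,"y":0,"z":0,"jaw":0.1},{"rx":0,"ry":0,"rz":0,"x":0,"y":0,"z":0,"jaw":0.1},{"rx":0,"ry":0,"rz":0,"x":0,"y":0,"z":0.6,"jaw":0.1},{"rx":0,"ry":0,"rz":0,"x":0,"y":0,"z":1,"jaw":0.1},{"rx":0,"ry":0,"rz":0,"x":0,"y":-0.6,"z":0.6,"jaw":0.1},{"rx":0,"ry":0,"rz":0,"x":0,"y":-0.9,"z":0,"jaw":0.1},{"rx":0,"ry":0,"rz":0,"x":0,"y":-0.9,"z":0,"jaw":0.1},{"rx":0,"ry":0,"rz":0,"x":0,"y":0,"z":0,"jaw":0.1}]'; python3 - <<'E'
from h import *
print(jaw(),jaw())
c=camera_params('top');e=np.array([np.cos(-.1125),np.sin(-.1125)]);l=np.array([-e[1],e[0]])
g=cv2.cvtColor(grab_frame('top'),cv2.COLOR_RGB2GRAY)
for n,x0,y0 in[('L',214,160),('R',268,166)]:
    C=cv2.HoughCircles(cv2.GaussianBlur(crop(g,x0,y0,28,26,8),(9,9),0),cv2.HOUGH_GRADIENT,1,200,param1=80,param2=12,minRadius=50,maxRadius=72)
    for q in C[0]: Q=onz(c,un(x0,y0,8,*q[:2]),.064)-[.5747,.0585];print(n,q[2]/8,[Q@e*1e3,Q@l*1e3])
E
```

```text
clock: 34.95
tcp_pos: [0.5038, -0.1937, 0.2022]
orientation: [2.775, 1.471, -0.002]
contact_force: [-0.0, 0.3, 0.2]
grip_width: 0.047
gripper_force: 0.0
(array([24.94, 27.04]), 266) (array([25.13, 27.01]), 263)
L 7.2625 [np.float64(55.38176901301682), np.float64(72.39370155574662)]
R 7.4875 [np.float64(57.742707340187316), np.float64(-69.13683426760872)]
```

Everything stands. One check in numbers that both pistons sit fully in their Vs: hover the wrist camera over each seat.

```bash
cat > chk.py <<'E'
from h import *
import sys
n=sys.argv[1];o=np.array([.5747,.0585]);e=np.array([np.cos(-.1125),np.sin(-.1125)]);l=np.array([-e[1],e[0]])
c=camera_params('wrist');f=grab_frame('wrist');cv2.imwrite(f'pics/k{n}.png',f[:,:,::-1])
s=70 if n=='L' else -70
# rectified clamp-frame map, 8 px/mm, of a 70x60 mm patch at height z
def patch(z):
    X=np.linspace(25,95,561);Y=np.linspace(s-35,s+35,561)
    M=np.array([[proj(c,[*(o+e*x/1e3+l*y/1e3),z]) for y in Y[::8]] for x in X[::8]],np.float32)
    M=cv2.resize(M,(561,561));return cv2.remap(f,M[...,0],M[...,1],cv2.INTER_LINEAR)
P=cv2.cvtColor(patch(.064),cv2.COLOR_RGB2GRAY);H=cv2.HoughCircles(cv2.GaussianBlur(P,(0,0),4),cv2.HOUGH_GRADIENT,1,300,param1=60,param2=15,minRadius=125,maxRadius=170)
for q in H[0]: print(n,'ring x,y,r',25+q[1]/8,s-35+q[0]/8,q[2]/8)
Q=patch(.036);h=cv2.cvtColor(Q,cv2.COLOR_RGB2HSV);m=(h[...,1]<60)&(h[...,2]>120)
for x in (66,70,74,78,82,86,90):
    y=np.where(m[(x-25)*8])[0]/8+s-35
    print(x,np.round([y.min(),y.max(),y.mean()],1) if len(y) else None,end=' ')
print()
E
python3 -m jog '[{"rx":0,"ry":0,"rz":-0.95,"x":0.08,"y":0.45,"z":0,"jaw":0.1},{"rx":0,"ry":0,"rz":-0.95,"x":0.08,"y":0.45,"z":0,"jaw":0.1},{"rx":0,"ry":0,"rz":-0.95,"x":0.08,"y":0.45,"z":0,"jaw":0.1},{"rx":0,"ry":0,"rz":-0.95,"x":0.08,"y":0.45,"z":0,"jaw":0.1},{"rx":0,"ry":0,"rz":-0.95,"x":0.08,"y":0.45,"z":0,"jaw":0.1},{"rx":0,"ry":0,"rz":-0.95,"x":0.08,"y":0.45,"z":0,"jaw":0.1},{"rx":0,"ry":0,"rz":-0.57,"x":0.08,"y":0.45,"z":0,"jaw":0.1},{"rx":0,"ry":0,"rz":0,"x":0,"y":0,"z":0,"jaw":0.1}]';python3 chk.py R;python3 -m jog '[{"rx":0,"ry":0,"rz":0,"x":0.09,"y":0.77,"z":0,"jaw":0.1},{"rx":0,"ry":0,"rz":0,"x":0.09,"y":0.77,"z":0,"jaw":0.1},{"rx":0,"ry":0,"rz":0,"x":0.09,"y":0.77,"z":0,"jaw":0.1},{"rx":0,"ry":0,"rz":0,"x":0,"y":0,"z":0,"jaw":0.1},{"rx":0,"ry":0,"rz":0,"x":0,"y":0,"z":0,"jaw":0.1}]';python3 chk.py L
```

```text
clock: 36.1
tcp_pos: [0.5397, 0.0047, 0.2009]
orientation: [3.137, -0.161, -0.003]
contact_force: [0.6, -1.3, -0.7]
grip_width: 0.047
gripper_force: 0.0
R ring x,y,r 56.0625 -71.4375 18.2
66 [-102.9  -48.6  -74.3] 70 [-105.   -44.2  -74. ] 74 [-101.   -48.2  -73.3] 78 [-102.2  -52.2  -76.2] 82 [-87.1 -56.4 -71.8] 86 [-101.8  -41.6  -71.7] 90 [-101.6  -41.8  -71.7] 
clock: 36.78
tcp_pos: [0.5554, 0.138, 0.2019]
orientation: [3.136, -0.173, -0.0]
contact_force: [-0.7, 0.3, 1.1]
grip_width: 0.047
gripper_force: 0.0
L ring x,y,r 54.5625 69.9375 18.1875
66 [44.2 92.2 68.3] 70 [41.8 95.4 68.6] 74 [36.9 91.5 67.8] 78 [49.5 87.5 68.4] 82 [53.6 83.4 68.5] 86 [38.8 98.5 68.6] 90 [38.6 98.2 68.4]
```

The right piston is centred in its V (ring y −71.4, V −71.7). The left one sits about 1.4 mm to +y of its V's middle (69.9 against 68.5), so it's probably resting on one flank only. I'll regrip it lightly, shift it into the V and re-set the left knob.

```bash
python3 -m jog '[{"rx":0,"ry":0,"rz":0,"x":0.68,"y":-0.12,"z":0,"jaw":1},{"rx":0,"ry":0,"rz":0,"x":0.68,"y":-0.13,"z":0,"jaw":1},{"rx":0,"ry":0,"rz":0,"x":0,"y":0,"z":-0.9,"jaw":1},{"rx":0,"ry":0,"rz":0,"x":0,"y":0,"z":-0.9,"jaw":1},{"rx":0,"ry":0,"rz":0,"x":0,"y":0,"z":-0.74,"jaw":1},{"rx":0,"ry":0,"rz":0,"x":0,"y":0,"z":0,"jaw":1}]' 20; python3 st.py
```

```text
clock: 37.58
tcp_pos: [0.6352, 0.1223, 0.047]
orientation: [3.135, -0.177, -0.008]
contact_force: [0.7, -0.2, -0.2]
grip_width: 0.0854
gripper_force: 0.0
mz 0.052 yaw 4.6 (array([24.86, 27.09]), 268)
```

```bash
python3 -m jog '[{"rx":0,"ry":0,"rz":0,"x":0,"y":0,"z":0,"jaw":-0.1},{"rx":0,"ry":0,"rz":0,"x":0,"y":0,"z":0,"jaw":-1},{"rx":0,"ry":0,"rz":0,"x":0,"y":0,"z":0,"jaw":-1},{"rx":0,"ry":0,"rz":0,"x":0,"y":0,"z":0,"jaw":-1}]' 20; python3 st.py
```

```text
clock: 38.12
tcp_pos: [0.6383, 0.1228, 0.0512]
orientation: [3.136, -0.174, 0.004]
contact_force: [-1.9, -2.7, 6.3]
grip_width: 0.0369
gripper_force: 21.0
mz 0.009 yaw 4.601 (array([24.98, 27.07]), 266)
```

```bash
for k in 1; do python3 -m jog '[{"rx":0,"ry":0,"rz":0,"x":0.007,"y":-0.02,"z":0,"jaw":-1},{"rx":0,"ry":0,"rz":0,"x":0,"y":0,"z":0,"jaw":-1}]'|grep -E 'tcp|force'; python3 st.py; python3 -m jog '[{"rx":0,"ry":0,"rz":0,"x":0.007,"y":-0.02,"z":0,"jaw":-1},{"rx":0,"ry":0,"rz":0,"x":0,"y":0,"z":0,"jaw":-1}]'|grep -E 'clock|tcp|force'; python3 st.py; done
```

```text
tcp_pos: [0.6383, 0.1227, 0.0512]
contact_force: [-2.9, 0.1, 8.8]
gripper_force: 21.1
mz -0.051 yaw 4.602 (array([24.92, 27.08]), 267)
clock: 38.72
tcp_pos: [0.6384, 0.1226, 0.0511]
contact_force: [-4.9, 1.7, 10.7]
gripper_force: 21.3
mz 0.009 yaw 4.603 (array([25.07, 27.04]), 265)
```

```bash
for k in 1; do python3 -m jog '[{"rx":0,"ry":0,"rz":0,"x":0,"y":-0.04,"z":0.02,"jaw":-1},{"rx":0,"ry":0,"rz":0,"x":0,"y":0,"z":0,"jaw":-1}]'|grep -E 'tcp|force'; python3 st.py; python3 -m jog '[{"rx":0,"ry":0,"rz":0,"x":0,"y":-0.04,"z":0.02,"jaw":-1},{"rx":0,"ry":0,"rz":0,"x":0,"y":0,"z":0,"jaw":-1}]'|grep -E 'clock|tcp|force'; python3 st.py; done
```

```text
tcp_pos: [0.6389, 0.121, 0.0512]
contact_force: [-0.7, 4.9, 4.7]
gripper_force: 20.9
mz 0.02 yaw 4.604 (array([25.62, 27.04]), 255)
clock: 39.33
tcp_pos: [0.6387, 0.1207, 0.0514]
contact_force: [1.7, 8.9, -0.7]
gripper_force: 20.8
mz 0.011 yaw 4.605 (array([25.63, 27.03]), 255)
```

It slid into the V: the piston moved 1.6 mm, the jaw's left end followed 0.6 mm, and it now resists on the other flank. I'll release and tighten the left knob again.

```bash
python3 -m jog '[{"rx":0,"ry":0,"rz":0,"x":0,"y":0.05,"z":0,"jaw":-1},{"rx":0,"ry":0,"rz":0,"x":0,"y":0,"z":0,"jaw":1},{"rx":0,"ry":0,"rz":0,"x":0,"y":0,"z":0,"jaw":1},{"rx":0,"ry":0,"rz":0,"x":0,"y":0,"z":0.8,"jaw":1},{"rx":0,"ry":0,"rz":0,"x":0,"y":0,"z":0.8,"jaw":0.1},{"rx":0,"ry":0,"rz":1,"x":0,"y":0,"z":0,"jaw":0.1},{"rx":0,"ry":0,"rz":1,"x":-0.5,"y":0.2,"z":0,"jaw":0.1},{"rx":0,"ry":0,"rz":1,"x":-0.5,"y":0.2,"z":0,"jaw":0.1}]';python3 -m jog '[{"rx":0,"ry":0,"rz":1,"x":-0.5,"y":0.3,"z":0,"jaw":0.1},{"rx":0,"ry":0,"rz":1,"x":-0.27,"y":0.18,"z":0,"jaw":0.1},{"rx":0,"ry":0,"rz":1,"x":0,"y":0,"z":0,"jaw":0.1},{"rx":0,"ry":0,"rz":1,"x":0,"y":0,"z":0,"jaw":0.1},{"rx":0,"ry":0,"rz":1,"x":0,"y":0,"z":0,"jaw":0.1},{"rx":0,"ry":0,"rz":0,"x":0,"y":0,"z":0,"jaw":0.1}]'; python3 -c "
from h import *
bar([.532,.174]);print(jaw(),jaw())"
```

```text
clock: 40.38
tcp_pos: [0.5775, 0.1426, 0.148]
orientation: [3.072, 0.651, -0.0]
contact_force: [-0.4, 0.3, 1.1]
grip_width: 0.0469
gripper_force: 0.0
clock: 41.12
tcp_pos: [0.5321, 0.1717, 0.1482]
orientation: [-2.516, -1.88, -0.001]
contact_force: [0.7, 0.6, -0.2]
grip_width: 0.0468
gripper_force: 0.0
bar [531.2 165.1] [27.4 10.9] ang 1.319 turn 0.036 units 0.21 tcp [0.5321 0.1717 0.1482] q7 -0.12 1165 605
(array([25.59, 27.02]), 256) (array([25.59, 27.02]), 256)
```

```bash
python3 -m jog '[{"rx":0,"ry":0,"rz":0.2,"x":0,"y":0.02,"z":-0.7,"jaw":0.1},{"rx":0,"ry":0,"rz":0,"x":0,"y":0,"z":-0.58,"jaw":0.1},{"rx":0,"ry":0,"rz":0,"x":0,"y":0,"z":0,"jaw":-1},{"rx":0,"ry":0,"rz":0,"x":0,"y":0,"z":0,"jaw":-1},{"rx":0,"ry":0,"rz":0,"x":0,"y":0,"z":0,"jaw":-1}]' 60; python3 st.py; python3 -m jog '[{"rx":0,"ry":0,"rz":-0.2,"x":0,"y":0,"z":0,"jaw":-1}]'|grep clock;python3 st.py;python3 -m jog '[{"rx":0,"ry":0,"rz":-0.2,"x":0,"y":0,"z":0,"jaw":-1}]'|grep clock;python3 st.py
```

```text
clock: 41.9
tcp_pos: [0.5331, 0.1734, 0.0722]
orientation: [2.48, 1.925, 0.002]
contact_force: [2.1, -1.8, -3.3]
grip_width: 0.0109
gripper_force: 60.9
mz 0.042 yaw 6.033 (array([25.67, 27.09]), 253)
clock: 42.08
mz 0.267 yaw 5.997 (array([25.67, 27.09]), 253)
clock: 42.25
mz 0.276 yaw 5.962 (array([25.66, 27.05]), 254)
```

```bash
python3 -m jog '[{"rx":0,"ry":0,"rz":-0.2,"x":0,"y":0,"z":0,"jaw":-1}]'|grep clock;python3 st.py;python3 -m jog '[{"rx":0,"ry":0,"rz":0.04,"x":0,"y":0,"z":0,"jaw":-1}]'|grep clock;python3 st.py;python3 -m jog '[{"rx":0,"ry":0,"rz":0.04,"x":0,"y":0,"z":0,"jaw":-1}]'|grep clock;python3 st.py
```

```text
clock: 42.42
mz 0.258 yaw 5.927 (array([25.63, 27.04]), 255)
clock: 42.6
mz -0.166 yaw 5.933 (array([25.63, 27.03]), 255)
clock: 42.78
mz -0.152 yaw 5.94 (array([25.66, 27.06]), 254)
```

```bash
python3 -m jog '[{"rx":0,"ry":0,"rz":-0.15,"x":0,"y":0,"z":0,"jaw":-1}]'|grep clock;python3 st.py;python3 -m jog '[{"rx":0,"ry":0,"rz":-0.15,"x":0,"y":0,"z":0,"jaw":-1}]'|grep clock;python3 st.py;python3 -m jog '[{"rx":0,"ry":0,"rz":0.02,"x":0,"y":0,"z":0,"jaw":-1}]'|grep clock;python3 st.py
```

```text
clock: 42.95
mz 0.246 yaw 5.914 (array([25.62, 27.04]), 255)
clock: 43.12
mz 0.282 yaw 5.888 (array([25.72, 27.1 ]), 252)
clock: 43.3
mz -0.013 yaw 5.892 (array([25.72, 27.1 ]), 252)
```

```bash
python3 -m jog '[{"rx":0,"ry":0,"rz":0,"x":0,"y":0,"z":0,"jaw":0.1},{"rx":0,"ry":0,"rz":0,"x":0,"y":0,"z":0,"jaw":0.1},{"rx":0,"ry":0,"rz":0,"x":0,"y":0,"z":0.7,"jaw":0.1},{"rx":0,"ry":0,"rz":-0.95,"x":0,"y":-0.3,"z":1,"jaw":0.1},{"rx":0,"ry":0,"rz":-0.95,"x":0.1,"y":-0.1,"z":0.5,"jaw":0.1},{"rx":0,"ry":0,"rz":-0.95,"x":0.15,"y":-0.1,"z":0,"jaw":0.1},{"rx":0,"ry":0,"rz":-0.95,"x":0.15,"y":-0.1,"z":0,"jaw":0.1},{"rx":0,"ry":0,"rz":-0.95,"x":0,"y":0,"z":0,"jaw":0.1}]'; python3 -m jog '[{"rx":0,"ry":0,"rz":-0.95,"x":0,"y":0,"z":0,"jaw":0.1},{"rx":0,"ry":0,"rz":-0.95,"x":0,"y":0,"z":0,"jaw":0.1},{"rx":0,"ry":0,"rz":-0.75,"x":0,"y":0,"z":0,"jaw":0.1},{"rx":0,"ry":0,"rz":0,"x":0,"y":0,"z":0,"jaw":0.1},{"rx":0,"ry":0,"rz":0,"x":0,"y":0,"z":0,"jaw":0.1}]';python3 chk.py L; python3 -c "
from h import *
print(jaw(),jaw())"
```

```text
clock: 44.35
tcp_pos: [0.5563, 0.1379, 0.2029]
orientation: [-3.094, -0.541, -0.0]
contact_force: [-0.2, 0.1, -0.8]
grip_width: 0.047
gripper_force: 0.0
clock: 44.98
tcp_pos: [0.556, 0.1381, 0.2028]
orientation: [-3.137, 0.169, 0.001]
contact_force: [0.0, 0.1, 0.1]
grip_width: 0.0472
gripper_force: 0.0
L ring x,y,r 55.5625 68.4375 18.0625
66 [44.6 92.  68.3] 70 [41.4 95.9 68.6] 74 [39.8 91.5 67.3] 78 [49.2 87.4 68.2] 82 [53.8 83.2 68.5] 86 [38.2 98.2 68.2] 90 [38.2 98.1 68.2] 
(array([25.7 , 27.07]), 253) (array([25.66, 27.1 ]), 253)
```

The left piston is now centred in its V (68.4 against 68.4), the jaw holds still and the arm is clear. Handing in.

```bash
python3 -c "
from bench import r;print(r.hand_in())"
```

```text
the job is handed in; nothing more can be done
None
```

I handed the job in at about 45 s: both pistons stand centred in their V seats, pinched at an estimated 9–13 N per rod (up to about 17 N on the left by knob travel). The left piston first caught on one side of its V, so after the first pinch I gripped it again, shifted it about 1.6 mm into the seat, and reset the left knob.

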